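# Fresh battery and back cover for a studio lamp

### The job

The artist's LED lamp lies face down with its battery bay open: draw the bottom battery pack out of the slot of the gravity-fed dispenser (the other packs stay in the dispenser) and lay it flat in the bay, either way round. Then put the cover back: with its top edge still raised, hook its orange lip under the black ledge at the near end of the bay, then swing the top edge down and press it until it snaps under the orange catch and lies flush. Do not shift or tip the other things on the table, and let go of everything at the end.

Things in the scene. Friction and masses are not known exactly. Their poses are not given: they have to be found in the camera images.
- lamp: Grey LED panel lamp lying face down, fixed, 190 (x) x 210 (y) x 46 mm high. Origin: centre of its underside on the table; x runs from the ledge end (nearer the robot) to the catch end, z up. A steel yoke strap sticks out, lower than the top, to x = +118 (spigot +138) and y = +-126 mm. Two knobs 9 mm high stand on top at x = 76, y = +-75 mm.
- seat (a point): Centre of the cover's seat in the lamp's top (lamp frame x = 0, z = 41 mm), axes as the lamp's: a recess 5 mm deep, 110 mm wide (y), from x = -61.5 to +53 mm. The bay opens inside it at x = -39..+39, y = -48..+48 mm. The shut cover's underside lies here, its x axis along this x.
- bay (a point): Centre of the battery bay's floor (lamp frame z = 20 mm); axes as the lamp's. The pack lies with its length along x between two black ribs 7 mm high and 46 mm apart (4 mm to spare at each side and each end). Above the ribs fingers have 96 mm of room in y: open them only a little there.
- ledge (a point): Centre of the mouth of the slot under the black ledge (lamp frame x = -52, z = 45 mm); axes as the lamp's. The slot is 72 mm wide, 8 mm high (floor, the seat, 4 mm below this point; ledge 4 mm above) and runs 9.5 mm deep towards -x. The ledge itself is 4 mm thick, reaches from the mouth to x = -80 and y = +-40 mm of the lamp.
- catch_tip (a point): Tip of the orange spring catch at rest (lamp frame x = +45, z = 48.6 mm), 22 mm wide in y, leaning over the recess. From the tip a steep ramp rises 14 mm to x = 52, z = 63 mm. The cover's top edge rests on the ramp with the cover about 7 degrees open; 5 to 12 N straight down on the cover near it drives the catch back 4 mm and it snaps over the edge.
- cover: Loose dark battery cover, 70 to 130 g: plate 100 (x) x 104 (y) x 5 mm, outer face up on the table. Origin: centre of the plate's underside; z is the outer side. At -x an orange lip 60 mm wide (y), 3.5 mm thick, level with the underside, sticks out 10 mm (to x = -60). On top an orange grip ridge, 14 (x) x 50 (y) mm, 14 mm high, centred at x = +4 mm.
- cover_lip (a point): Middle of the free end of the cover's orange lip (cover frame x = -60, z = 1.75 mm).
- cover_grip (a point): Centre of the orange grip ridge (cover frame x = +4, z = 12 mm; the plate's top is 7 mm below); fingers close on it along the cover's x, 14 mm apart.
- cover_top (a point): Middle of the cover's top edge, outer face (cover frame x = +50, z = 5 mm). The strip 8 to 38 mm inside this edge is flat and free for pressing once the cover leans on the catch.
- dispenser: Gravity-fed battery dispenser, white and clear, fixed: base 10 mm thick, x = -78..+42, y = +-32 mm; on it a shaft, inside 71.5 (x) x 42 (y) mm, walls up to z = 70 mm. Origin: centre of the shaft at the table; z up. The front wall (outer face x = -37.5 mm) has a slot 22 mm high above the base through which only the bottom pack slides out, towards -x.
- pack_a: Bottom battery pack in the dispenser, dark blue, yellow bands, 70 (x) x 38 (y) x 18 mm, 110 to 170 g. Origin: centre of its underside, at the start 10 mm above the table; axes as the dispenser's. Its -x end peeks 24 to 28 mm out of the slot. It can be lifted only after being drawn some 55 mm straight out; it can be carried by that end, held across its width by the upper 10 mm.
- pack_b: Second pack, same size, resting on pack_a inside the shaft; stays in the dispenser.
- pack_c: Top pack, same size, resting on pack_b inside the shaft; stays in the dispenser.
- tape_roll: Roll of masking tape lying flat, 76 mm across, 24 mm high; origin under its centre.
- eraser: Grey eraser block, 56 x 34 x 22 mm; origin under its centre.
- brush_jar: Blue jar with brushes, 76 mm across, jar 100 mm and brushes up to 215 mm high, reaching 30 mm off its axis; origin under its centre.
- fixative: Black fixative bottle, 54 mm across, 180 mm high; origin under its centre.
- water_cup: White cup, 74 mm across, 100 mm high; origin under its centre.
- gesso_jar: White jar, 72 mm across, 85 mm high; origin under its centre.
- pastel_tray: Open wooden tray of pastel sticks, 70 x 150 x 18 mm; origin under its centre.
Not all that is in view belongs to the job. There is more than one size of the cover; the one meant has the size given above. What is shaped like the dispenser but blue is not meant.

How it is judged (in metres and radians):
On the way, in this order (a step that is already met when the one before it is completed fails the run):
1. the bottom pack lies flat in the battery bay (x of pack_a in the frame of bay between -0.007 and 0.007 m and y of pack_a in the frame of bay between -0.007 and 0.007 m and z of pack_a in the frame of bay between -0.004 and 0.004 m and angle between pack_a's own z axis and vertical below 0.08 rad and linear speed of pack_a below 0.03 m/s), for 0.2 s.
2. the cover's lip is under the ledge while its top edge is still raised (x of pack_a in the frame of bay between -0.007 and 0.007 m and y of pack_a in the frame of bay between -0.007 and 0.007 m and z of pack_a in the frame of bay between -0.004 and 0.004 m and angle between pack_a's own z axis and vertical below 0.08 rad and x of cover_lip in the frame of ledge between -0.012 and -0.003 m and y of cover_lip in the frame of ledge between -0.01 and 0.01 m and z of cover_lip in the frame of ledge between -0.005 and 0.005 m and angle between cover's own z axis and vertical above 0.06 rad), for 0.1 s.
At the end, for the whole second after the job is handed in: Lip at least 3 mm under the ledge, cover flush under the catch (top edge within 3 mm below and 2.5 mm above the lamp's back, tilt < 0.03 rad), pack_a flat in the bay (within 7 mm, height within 4 mm), pack_b and pack_c in the dispenser (within 18 mm of its axis), cover and pack_a at rest (x of pack_a in the frame of bay between -0.007 and 0.007 m and y of pack_a in the frame of bay between -0.007 and 0.007 m and z of pack_a in the frame of bay between -0.004 and 0.004 m and angle between pack_a's own z axis and vertical below 0.08 rad and x of cover_lip in the frame of ledge between -0.012 and -0.003 m and y of cover_lip in the frame of ledge between -0.01 and 0.01 m and z of cover_lip in the frame of ledge between -0.005 and 0.005 m and z of cover_top in the frame of lamp between 0.043 and 0.0485 m and angle between cover's own z axis and vertical below 0.03 rad and x of pack_b in the frame of dispenser between -0.018 and 0.018 m and y of pack_b in the frame of dispenser between -0.018 and 0.018 m and x of pack_c in the frame of dispenser between -0.018 and 0.018 m and y of pack_c in the frame of dispenser between -0.018 and 0.018 m and linear speed of each of cover, pack_a below 0.02 m/s and angular speed of cover below 0.05 rad/s); the robot touches nothing.
It fails at once if a bystander is shifted more than 30 mm or tipped (distance of any of tape_roll, eraser, brush_jar, fixative, water_cup, gesso_jar, pastel_tray from where it was at the start of the episode above 0.03 m or angle between any of tape_roll, eraser, brush_jar, fixative, water_cup, gesso_jar, pastel_tray's own z axis and vertical above 0.5 rad).
It fails at once if pack_b or pack_c leaves the dispenser (x of any of pack_b, pack_c in the frame of dispenser above 0.025 m or x of any of pack_b, pack_c in the frame of dispenser below -0.025 m or y of any of pack_b, pack_c in the frame of dispenser above 0.025 m or y of any of pack_b, pack_c in the frame of dispenser below -0.025 m or z of any of pack_b, pack_c in the frame of dispenser above 0.06 m).
It also fails if it takes over 58 s, if anything falls off the work surface, if the arm or the gripper's body presses on something with over 40 N, if the wrist force passes 120 N, or if a joint passes its speed limit or range.

### The arm

A 6-joint arm with a two-finger parallel gripper is mounted at the origin on the work surface. World frame = base frame: x ahead of the robot, y to its left, z up, the work surface at z = 0. Lengths are in mm, angles in rad, forces in N, time in s.
With the tool pointing down it reaches from about 300 to 775 mm from the base axis. Payload 14.6 kg.
Tool frame: the origin (TCP) lies midway between the tips of the shut fingers; the grasp point (between the pads) lies manip.grasp_offset behind it (manip.grasp_offset is the distance from the TCP to the grasp point, in mm); z points along the fingers, y is the direction in which the jaws open and shut (so a half turn about z gives the same grasp; the last joint's range is limited). The gripper opens to 94 mm and grips with 3 to 60 N. Pads are 16 mm wide; open, the fingers measure 119 mm over their backs; the gripper's body (75 mm by 177 mm) begins 78 mm behind the grasp point.
Start: joints at [1.188, 0.3, 1.521, -0, 1.321, -0.067], TCP at [170.815, 522.792, 205.446] pointing down, gripper open.
Joint ranges: [-3.03, 3.03], [-0.79, 2.21], [0.23, 2.52], [-1.04, 4.18], [0, 3.07], [-2.55, 2.55]. Speed limits (rad/s): [2.22, 2.22, 2.57, 3.14, 3.14, 3.14].

### API

Orientations are given as [roll, pitch, yaw] about the fixed x, y, z axes, in that order (R = Rz(yaw) Ry(pitch) Rx(roll)).
In Python, from cell import monitor, vision, order, manip gives the robot as it stands.
- The arm moves only by the shell command python3 -m jog 'ROWS' [FORCE]. ROWS is JSON, a list of rows, each a list of 7 numbers: the shift along the tool's x, y, z in cm, then the turn, a rotation vector about the tool's x, y, z in rad, then the opening in per cent of the stroke, from 0 (shut) to 100 (fully open). In form: [[tx, ty, tz, rx, ry, rz, jaw], ...]. A call has 1 to 8 rows; each row shifts and turns the commanded pose from where the row before left it, along the tool's axes as they then stand; what a row does not reach is not made up. A row lasts 1/10 s, in which the tool goes at most 50 mm and 8.59 degrees, less where a joint would pass 70% of its speed; a pose out of reach is approached as far as the arm can. A call is refused whole if a number of a shift passes 5 or a number of a turn 0.15, either way. A call with a gripper value outside its range is refused whole. The fingers move at their own pace and stop on an object; FORCE is the grip in N (left out, the last holds). Time passes only in rows, so rows that do not move let the fingers close. It gives the time, the measured TCP pose, the force and the opening at its end, in the units of the state.
- monitor.read_state(): the state, without advancing time (a new reading comes with each control period).
- vision.camera(name): name is "scene" or "top" or "wrist"; returns a dict with "color" (480x640x3 uint8, blue, green, red), "fx", "fy", "cx", "cy" (pixels), "cam_to_world" (4x4, takes a point from camera to world coordinates); the wrist camera has in their place "tool_from_camera" (4x4, takes a point from camera to tool coordinates, whose origin is the TCP and whose axes are the flange's). Camera axes: x right, y down, z forward; pixel columns grow to the right and rows downward; lengths in mm; the calibration is good to about 2 mm. The wrist camera is an equidistant fisheye: a pixel r from the principal point sees the ray r / f radians off the axis. A picture is of the moment at which its call begins: read the wrist's pose just before it. There is no depth.
- order.sign_off(): hands the job in, once; it reports no verdict.
The state is a dict: "clock": time; "joints": joint angles; "qd": joint speeds; "effort": joint torques, N m; "eef_pos": TCP position; "eef_rot": TCP orientation; "wrist_force": force on the tool from outside, world axes, zero at the start; "moment": the same for the moment, N m; "finger_gap": finger opening in mm.
Only numpy, scipy, OpenCV 4.12 (cv2) and the standard library are available. Lean on these libraries where they do the work, as an engineer would, in place of code of your own. Each camera call takes 0.05 s, during which the arm holds its last target.

## Working session

There is one attempt and no reset: what is moved stays moved. The work goes in short steps, Python scripts to look and compute and a shell command to move; the robot and the scene stay as the last step left them, time stands still between calls to the robot, and variables do not carry over. Pictures are saved under pics/ and viewed, and the job is handed in when it is done.

```bash
ls; mkdir -p pics; python3 - <<'E'
from cell import monitor, vision, order, manip
import cv2
print(monitor.read_state(), manip.grasp_offset)
for n in ["scene","top","wrist"]:
    c=vision.camera(n); cv2.imwrite(f"pics/{n}0.png",c["color"])
    print(n,{k:v for k,v in c.items() if k!="color"})
E
```

```text
pics
{'clock': 0.0, 'joints': array([ 1.18843199e+00,  3.00462758e-01,  1.52157317e+00,  1.42143676e-05,
        1.32071255e+00, -6.66362482e-02]), 'qd': array([-0.00010289,  0.00044971,  0.00051917,  0.00018574,  0.00060033,
        0.00036324]), 'effort': array([ 9.66912557e-04, -5.31803298e+01, -3.52722323e+01,  7.08350586e-02,
        2.44040682e-02, -5.50211814e-05]), 'eef_pos': array([170.69965581, 522.5634503 , 204.89425538]), 'eef_rot': array([-3.14044031e+00, -9.07005447e-05,  2.82586099e+00]), 'wrist_force': array([ 0.30007682,  0.28712616, -0.46861537]), 'moment': array([-0.03340098,  0.00010689, -0.07416153]), 'finger_gap': 94.20488539581243} 18.8
scene {'fx': 582.32650682744, 'fy': 582.32650682744, 'cx': 310.91871790104005, 'cy': 243.14418964891354, 'cam_to_world': array([[-8.32269165e-01,  3.96442658e-01, -3.87506459e-01,
         1.09790480e+03],
       [ 5.54334985e-01,  5.87083292e-01, -5.89954178e-01,
         8.38304850e+02],
       [-6.38443483e-03, -7.05809058e-01, -7.08373356e-01,
         1.08106448e+03],
       [ 0.00000000e+00,  0.00000000e+00,  0.00000000e+0
[... 266 characters left out ...]
7.15574871e-02,  1.62802381e-02,
        -1.13707016e+01],
       [-8.81353578e-04, -2.10148630e-01, -9.77669053e-01,
         1.11636378e+03],
       [ 0.00000000e+00,  0.00000000e+00,  0.00000000e+00,
         1.00000000e+00]])}
wrist {'fx': 371.64829954431775, 'fy': 371.64829954431775, 'cx': 320.496495500507, 'cy': 238.5102074066892, 'tool_from_camera': array([[ 7.09815253e-04, -9.66190495e-01, -2.57828282e-01,
         7.45893346e+01],
       [ 9.99999155e-01,  4.05015404e-04,  1.23528969e-03,
        -9.20623486e-02],
       [-1.08910074e-03, -2.57828941e-01,  9.66189966e-01,
        -1.79228033e+02],
       [ 0.00000000e+00,  0.00000000e+00,  0.00000000e+00,
         1.00000000e+00]])}
```

View pics/scene0.png

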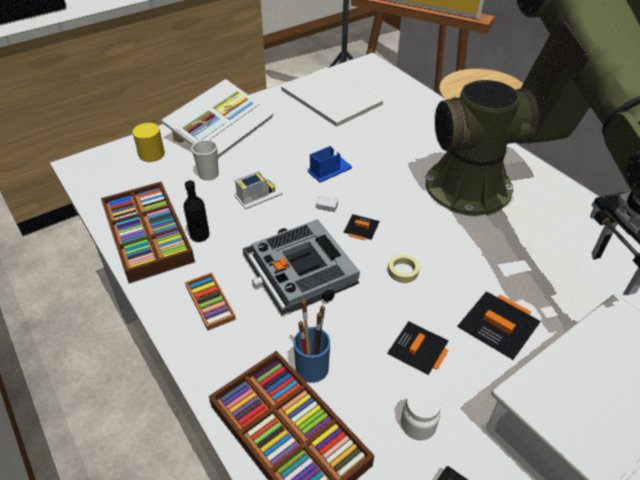

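View pics/top0.png

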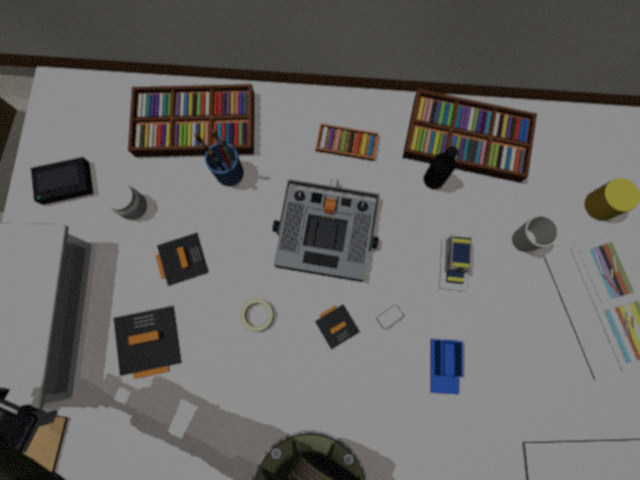

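View pics/wrist0.png

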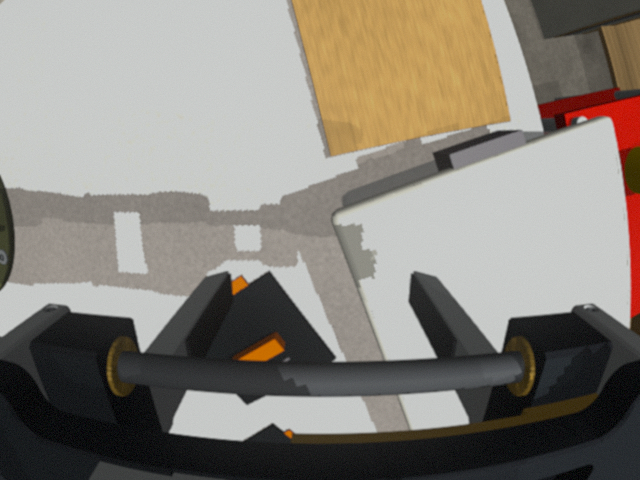

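```bash
cat > h.py <<'E'
from cell import monitor, vision, order, manip
import cv2, numpy as np
from scipy.spatial.transform import Rotation as R
def pix2world(c,u,v,z):
    M=c["cam_to_world"]; d=M[:3,:3]@np.array([(u-c["cx"])/c["fx"],(v-c["cy"])/c["fy"],1.]); o=M[:3,3]
    return o+d*(z-o[2])/d[2]
def world2pix(c,p):
    M=c["cam_to_world"]; q=M[:3,:3].T@(np.asarray(p,float)-M[:3,3])
    return np.array([c["fx"]*q[0]/q[2]+c["cx"],c["fy"]*q[1]/q[2]+c["cy"]])
def tool(st=None):
    st=st or monitor.read_state()
    return R.from_euler('xyz',st["eef_rot"]).as_matrix(), np.asarray(st["eef_pos"])
def wpix2world(c,T,u,v,z):
    Rm,p=T; x=(u-c["cx"]);y=(v-c["cy"]); r=np.hypot(x,y); th=r/c["fx"]
    d=np.array([np.sin(th)*x/max(r,1e-9),np.sin(th)*y/max(r,1e-9),np.cos(th)])
    C=c["tool_from_camera"]; d=Rm@(C[:3,:3]@d); o=p+Rm@C[:3,3]
    return o+d*(z-o[2])/d[2]
def wworld2pix(c,T,P):
    Rm,p=T; C=c["tool_from_camera"]; q=C[:3,:3].T@(Rm.T@(np.asarray(P,float)-p)-C[:3,3])
    th=np.arctan2(np.hypot(q[0],q[1]),q[2]); r=th*c["fx"]; n=np.hypot(q[0],q[1])
    return np.array([c["cx"]+r*q[0]/n,c["cy"]+r*q[1]/n])
def delta(target_p,target_R=None,T=None):
    """shift (cm, tool axes) and rotvec from measured to target"""
    Rm,p=T or tool(); s=Rm.T@(np.asarray(target_p)-p)/10
    rv=None if target_R is None else R.from_matrix(Rm.T@target_R).as_rotvec()
    return np.round(s,2), None if rv is None else np.round(rv,3)
def down(yaw):  # tool z down; tool y (jaw) direction angle: yaw as in eef_rot [pi,0,yaw]
    return R.from_euler('xyz',[np.pi,0,yaw]).as_matrix()
E
python3 - <<'E'
import cv2
im=cv2.imread("pics/top0.png")
def crop(n,x0,y0,w,h,s):
    cv2.imwrite(f"pics/{n}.png",cv2.resize(im[y0:y0+h,x0:x0+w],None,fx=s,fy=s,interpolation=cv2.INTER_CUBIC))
crop("c1",265,170,130,120,5)
crop("c2",425,220,60,80,7)
crop("c3",145,225,80,70,8)
E
```

```text
(no output)
```

View pics/c1.png

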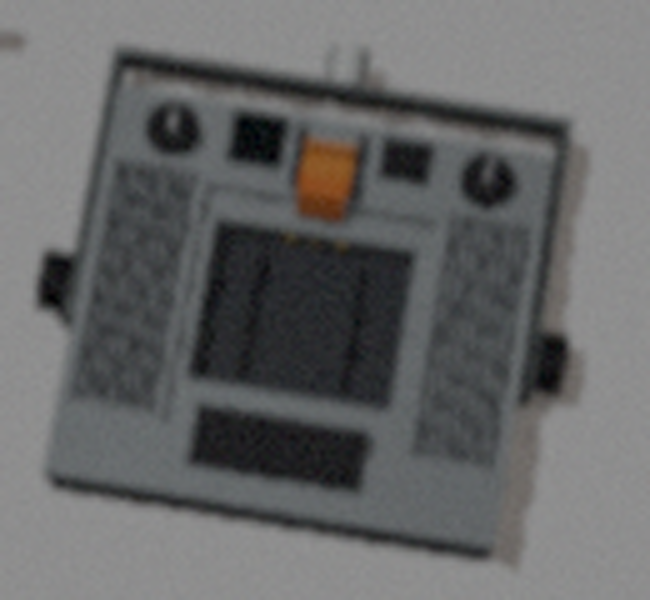

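View pics/c2.png

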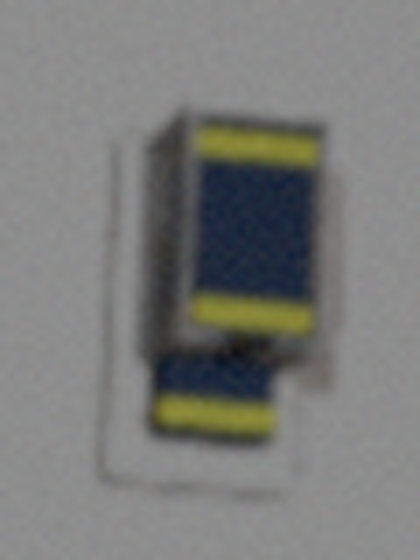

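View pics/c3.png

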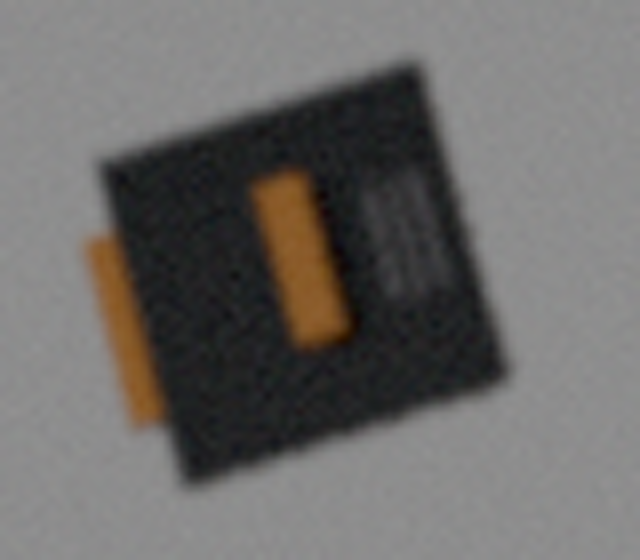

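```bash
python3 - <<'E'
from h import *
c=vision.camera("top")
from scipy.optimize import least_squares
def fit(pts,name,off,s,x0):
    # pts: (u,v in crop),(x,y,z local)
    def res(q):
        cs,sn=np.cos(q[2]),np.sin(q[2]); r=[]
        for (u,v),(x,y,z) in pts:
            P=[q[0]+cs*x-sn*y,q[1]+sn*x+cs*y,z]
            r+=list(world2pix(c,P)-[(u+.5)/s-.5+off[0],(v+.5)/s-.5+off[1]])
        return np.array(r)
    o=least_squares(res,x0); print(name,np.round(o.x,3),np.round(res(o.x).reshape(-1,2),1).tolist())
fit([((52,475),(-95,105,46)),((492,553),(-95,-105,46)),((200,403),(-52,40,49)),((370,432),(-52,-40,49)),((360,490),(-80,-40,49)),((190,462),(-80,40,49)),
 ((218,222),(39,48,41)),((413,252),(39,-48,41)),((388,408),(-39,-48,41)),((192,378),(-39,48,41)),((173,127),(76,75,52)),((488,180),(76,-75,52))],"lamp",(265,170),5,[550,0,0])
fit([((105,160),(50,52,5)) if 0 else ((105,160),(-50,52,5)),((415,62),(50,52,5)),((507,378),(50,-52,5)),((188,487),(-50,-52,5)),((305,258),(4,0,19)),((88,238),(-60,30,3.5)),((135,427),(-60,-30,3.5))],"cover",(145,225),8,[500,300,-1.5])
fit([((102,480),(-78,32,10)),((285,492),(-78,-32,10)),((192,130),(35,19,64)),((322,130),(35,-19,64)),((315,332),(-35,-19,64)),((188,330),(-35,19,64))],"disp",(425,220),7,[500,-300,0])
fit([((152,430),(0,19,28)),((272,433),(0,-19,28))],"packend",(425,220),7,[440,-300,0])
for n,u,v,z in [("jar",225,175,0),("fixbase",433,185,0),("tape",258,315,12),("eraser",390,316,22),("smallcov",338,326,0),("tray",347,142,9),("gesso",128,205,40),("blue",446,365,20),("cup",535,237,50),("big",147,340,5)]: print(n,np.round(pix2world(c,u,v,z)))
E
```

```text
lamp [ 5.70311e+02  6.27800e+00 -9.30000e-02] [[-1.7, -0.3], [0.9, -0.8], [-0.1, 0.3], [0.2, 0.2], [0.2, 0.5], [-0.3, 0.3], [-0.2, -0.7], [1.0, -0.2], [0.8, 0.7], [-0.8, -0.0], [0.0, 0.2], [0.1, -0.3]]
cover [490.567 342.184  -1.177] [[-0.7, -0.0], [0.7, -0.6], [0.7, 0.4], [-0.3, 0.0], [-0.2, -0.1], [-0.2, 0.1], [0.1, 0.1]]
disp [ 5.41154e+02 -3.03240e+02 -2.50000e-02] [[0.1, -0.3], [1.2, 0.7], [0.8, -1.6], [-1.1, -0.0], [-1.1, 1.3], [0.1, -0.0]]
packend [ 4.79614e+02 -3.00909e+02  4.60000e-02] [[0.3, -0.0], [-0.3, 0.0]]
jar [708. 267.   0.]
fixbase [ 720. -251.    0.]
tape [370. 148.  12.]
eraser [ 389. -156.   22.]
smallcov [359. -39.   0.]
tray [814. -30.   9.]
gesso [603. 478.  40.]
blue [ 290. -286.   20.]
cup [ 593. -478.   50.]
big [295. 398.   5.]
```

```bash
python3 - <<'E'
from h import *
print(delta([440,-300,200],down(0)), tool()[0].round(3).tolist())
E
```

```text
(array([-51.14, -69.84,   0.56]), array([-0.000e+00,  1.000e-03,  2.826e+00])) [[-0.951, 0.311, -0.0], [0.311, 0.951, -0.001], [0.0, -0.001, -1.0]]
```

```bash
python3 -m jog '[[-2.13,-2.91,0,0,0,0,100],[-2.13,-2.91,0,0,0,0,100],[-2.13,-2.91,0,0,0,0,100],[-2.13,-2.91,0,0,0,0,100],[-2.13,-2.91,0,0,0,0,100],[-2.13,-2.91,0,0,0,0,100],[-2.13,-2.91,0,0,0,0,100],[-2.13,-2.91,0,0,0,0,100]]' 40
python3 -m jog '[[-2.13,-2.91,0,0,0,0,100],[-2.13,-2.91,0,0,0,0,100],[-2.13,-2.91,0,0,0,0,100],[-2.13,-2.91,0,0,0,0,100],[-2.13,-2.91,0,0,0,0,100],[-2.13,-2.91,0,0,0,0,100],[-2.13,-2.91,0,0,0,0,100],[-2.13,-2.91,0,0,0,0,100]]'
python3 -m jog '[[-2.13,-2.91,0,0,0,0,100],[-2.13,-2.91,0,0,0,0,100],[-2.13,-2.91,0,0,0,0,100],[-2.13,-2.91,0,0,0,0,100],[-2.13,-2.91,0,0,0,0,100],[-2.13,-2.91,0,0,0,0,100],[-2.13,-2.91,0,0,0,0,100],[-2.13,-2.91,0,0,0,0,100]]'
python3 -m jog '[[0,0,0,0,0,0.15,60],[0,0,0,0,0,0.15,60],[0,0,0,0,0,0.15,60],[0,0,0,0,0,0.15,60],[0,0,0,0,0,0.15,60],[0,0,0,0,0,0.15,60],[0,0,0,0,0,0.15,60],[0,0,0,0,0,0.15,60]]'
python3 -m jog '[[0,0,0,0,0,0.15,60],[0,0,0,0,0,0.15,60],[0,0,0,0,0,0.15,60],[0,0,0,0,0,0.15,60],[0,0,0,0,0,0.15,60],[0,0,0,0,0,0.15,60],[0,0,0,0,0,0.15,60],[0,0,0,0,0,0.15,60]]'
python3 -m jog '[[0,0,0,0,0,0.15,60],[0,0,0,0,0,0.15,60],[0,0,0,0,0,0.126,60],[0,0,0,0,0,0,60],[0,0,0,0,0,0,60]]'
python3 - <<'E'
from h import *
s=monitor.read_state(); c=vision.camera("wrist"); cv2.imwrite("pics/w1.png",c["color"])
print(s["eef_pos"],s["eef_rot"],s["finger_gap"],s["joints"])
E
```

```text
clock: 1.0
eef_pos: [260.6, 247.2, 205.5]
eef_rot: [3.141, 0.0, 2.826]
wrist_force: [1.0, -0.1, 1.0]
finger_gap: 94.3
clock: 1.8
eef_pos: [350.3, -27.2, 205.6]
eef_rot: [3.141, 0.0, 2.826]
wrist_force: [0.9, -0.0, -1.2]
finger_gap: 93.9
clock: 2.6
eef_pos: [440.0, -301.3, 205.2]
eef_rot: [3.141, -0.0, 2.826]
wrist_force: [0.5, -0.1, 0.9]
finger_gap: 93.7
clock: 3.4
eef_pos: [439.8, -299.8, 205.3]
eef_rot: [-3.141, -0.0, 1.62]
wrist_force: [0.1, 0.3, 0.4]
finger_gap: 56.6
clock: 4.2
eef_pos: [439.8, -299.8, 205.3]
eef_rot: [-3.141, 0.0, 0.42]
wrist_force: [1.1, 0.6, -0.4]
finger_gap: 56.4
clock: 4.7
eef_pos: [439.8, -299.8, 205.4]
eef_rot: [-3.142, 0.0, 0.004]
wrist_force: [0.1, 0.6, 1.3]
finger_gap: 56.7
[ 439.79675944 -299.81214204  205.36159752] [-3.14150293e+00  1.39518228e-04  3.65759681e-03] 56.6690635317577 [-6.67150751e-01  2.60590674e-01  1.57142090e+00 -1.70218842e-05
  1.30974615e+00  8.99992380e-01]
```

View pics/w1.png

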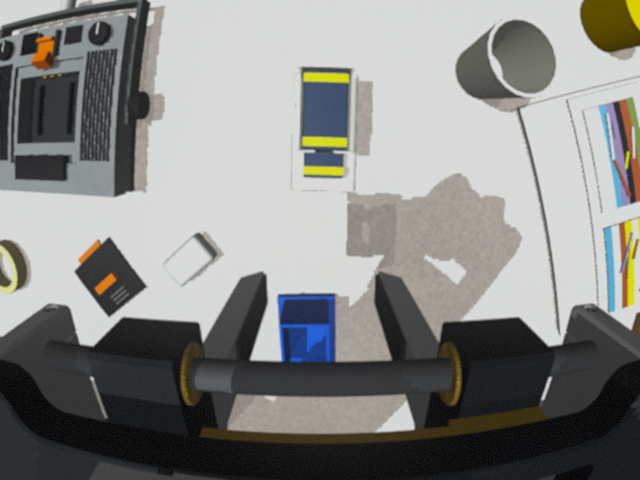

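```bash
python3 - <<'E'
import cv2
im=cv2.imread("pics/w1.png")
cv2.imwrite("pics/w1c.png",cv2.resize(im[55:205,270:380],None,fx=4,fy=4,interpolation=cv2.INTER_CUBIC))
E
```

```text
(no output)
```

View pics/w1c.png

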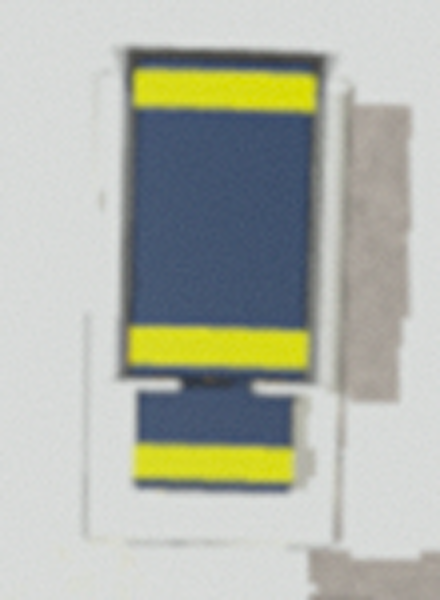

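```bash
python3 - <<'E'
from h import *
c=vision.camera("wrist"); T=tool()
f=lambda u,v,z: print((u,v),wpix2world(c,T,(u+.5)/4-.5+270,(v+.5)/4-.5+55,z).round(1))
for u,v,z in [(135,484,28),(293,488,28),(85,538,10),(338,544,10),(133,108,64),(315,110,64),(128,366,64),(308,368,64),(138,395,28),(293,395,28)]: f(u,v,z)
E
```

```text
(135, 484) [ 482.3 -283.1   28. ]
(293, 488) [ 481.5 -321.    28. ]
(85, 538) [ 466.9 -269.5   10. ]
(338, 544) [ 465.6 -333.7   10. ]
(133, 108) [ 567.2 -284.3   64. ]
(315, 110) [ 567.1 -322.9   64. ]
(128, 366) [ 511.1 -283.3   64. ]
(308, 368) [ 510.9 -321.8   64. ]
(138, 395) [ 503.7 -283.8   28. ]
(293, 395) [ 503.9 -320.7   28. ]
```

```bash
python3 -m jog '[[2.5,0.12,0,0,0,0.012,60],[2.62,0.12,0,0,0,0.012,60],[0,0,4,0,0,0,60],[0,0,4,0,0,0,60],[0,0,4,0,0,0,60],[0,0,3,0,0,0,60],[0,0,0,0,0,0,60],[0,0,0,0,0,0,60]]'
python3 - <<'E'
from h import *
s=monitor.read_state(); c=vision.camera("wrist"); cv2.imwrite("pics/w2.png",c["color"])
print(s["eef_pos"],s["eef_rot"],s["finger_gap"])
E
```

```text
clock: 5.6
eef_pos: [491.3, -302.8, 56.3]
eef_rot: [3.141, -0.0, -0.023]
wrist_force: [-0.4, -0.5, -0.7]
finger_gap: 56.4
[ 491.30104681 -302.76136414   56.3275992 ] [ 3.14147916e+00 -1.84899325e-04 -2.30823402e-02] 56.39988385982192
```

View pics/w2.png

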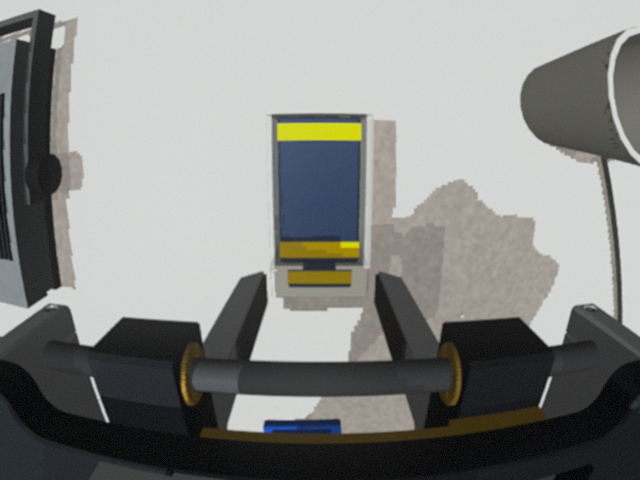

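```bash
python3 -m jog '[[0,0,1.5,0,0,0,60],[0,0,1.5,0,0,0,60],[0,0,0.83,0,0,0,60],[0,0,0,0,0,0,60],[0,0,0,0,0,0,60]]'
python3 -m jog '[[0,0,0,0,0,0,10],[0,0,0,0,0,0,10],[0,0,0,0,0,0,10],[0,0,0,0,0,0,10],[0,0,0,0,0,0,10],[0,0,0,0,0,0,10]]' 40
python3 - <<'E'
from h import *
c=vision.camera("wrist"); cv2.imwrite("pics/w3.png",c["color"])
E
```

```text
clock: 6.15
eef_pos: [491.0, -302.6, 17.1]
eef_rot: [-3.141, 0.0, -0.024]
wrist_force: [-0.5, -0.2, 0.2]
finger_gap: 56.8
clock: 6.75
eef_pos: [491.2, -302.6, 17.5]
eef_rot: [3.141, -0.0, -0.024]
wrist_force: [-1.0, 1.6, 5.6]
finger_gap: 37.4
```

View pics/w3.png

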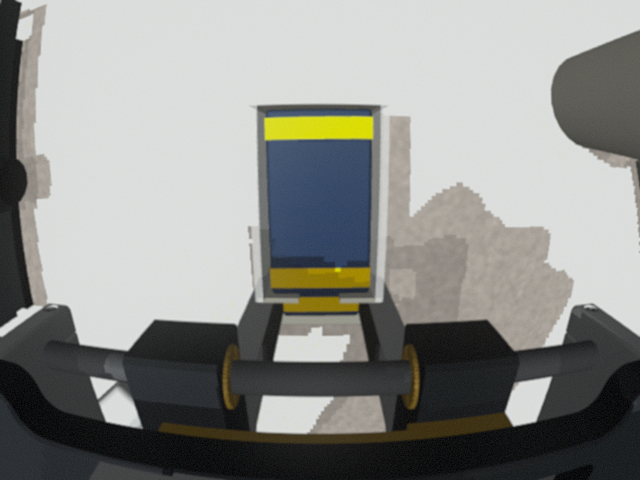

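```bash
python3 -m jog '[[-0.6,0,0,0,0,0,10],[-1,0,0,0,0,0,10],[-1,0,0,0,0,0,10],[-1,0,0,0,0,0,10],[-1,0,0,0,0,0,10],[-1,0,0,0,0,0,10],[-1,0,0,0,0,0,10],[0,0,0,0,0,0,10]]'
python3 - <<'E'
from h import *
c=vision.camera("wrist"); cv2.imwrite("pics/w4.png",c["color"])
E
```

```text
clock: 7.6
eef_pos: [423.6, -300.9, 17.1]
eef_rot: [-3.141, 0.001, -0.025]
wrist_force: [-3.3, 0.7, 4.8]
finger_gap: 37.4
```

View pics/w4.png

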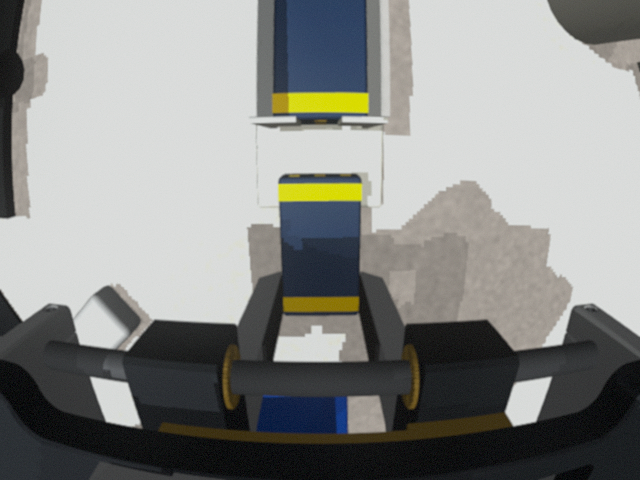

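```bash
python3 -m jog '[[0,0,-1,0,0,0,10],[0,0,-3,0,0,0,10],[0,0,-4,0,0,0,10],[0,0,-4,0,0,0,10],[0.2,-3.5,-2,0,0,0,10],[0.2,-4,0,0,0,0,10],[0.2,-4,0,0,0,0,10],[0.2,-4,0,0,0,0,10]]'
python3 -m jog '[[0.6,-4,0,0,0,0,10],[0.6,-4,0,0,0,0.01,10],[0.6,-4,0,0,0,0.02,10],[0.6,-3,0,0,0,0.02,10],[0.6,0,0,0,0,0.02,10],[0,0,0,0,0,0,10],[0,0,0,0,0,0,10]]'
python3 - <<'E'
from h import *
s=monitor.read_state();c=vision.camera("wrist"); cv2.imwrite("pics/w5.png",c["color"])
print(s["eef_pos"],s["eef_rot"],s["finger_gap"])
E
```

```text
clock: 8.45
eef_pos: [436.7, -144.6, 157.7]
eef_rot: [3.142, -0.0, -0.024]
wrist_force: [0.4, -0.5, -1.3]
finger_gap: 37.8
clock: 9.15
eef_pos: [471.5, 1.8, 157.2]
eef_rot: [3.141, 0.0, -0.094]
wrist_force: [1.1, -0.3, -0.9]
finger_gap: 37.4
[471.5424666    1.81120529 157.16198247] [ 3.14143062e+00  4.19918914e-04 -9.41902483e-02] 37.43358638158926
```

View pics/w5.png

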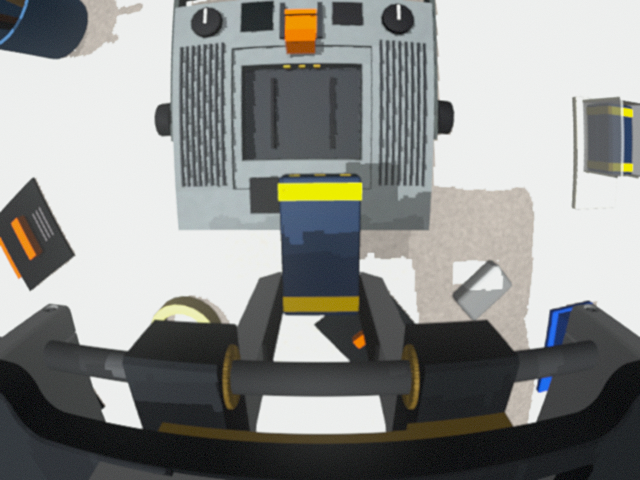

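```bash
python3 - <<'E'
import cv2
im=cv2.imread("pics/w5.png")
cv2.imwrite("pics/w5c.png",cv2.resize(im[0:240,165:450],None,fx=2.8,fy=2.8-0.3,interpolation=cv2.INTER_CUBIC))
cv2.imwrite("pics/w5c.png",cv2.resize(im[0:240,165:450],None,fx=2.5,fy=2.5,interpolation=cv2.INTER_CUBIC))
E
```

```text
(no output)
```

View pics/w5c.png

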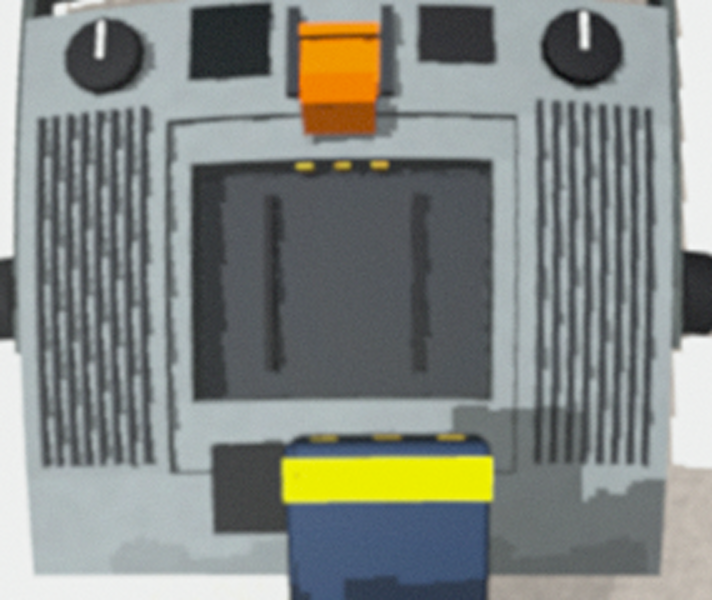

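```bash
python3 - <<'E'
from h import *
from scipy.optimize import least_squares
c=vision.camera("wrist"); T=tool()
pts=[((33,573),(-95,105,46)),((662,573),(-95,-105,46)),((193,165),(39,48,41)),((492,160),(39,-48,41)),((492,399),(-39,-48,41)),((193,400),(-39,48,41)),
((168,122),(53,55,46)),((517,115),(53,-55,46)),((172,470),(-61.5,55,46)),((515,470),(-61.5,-55,46)),((213,443),(-52,40,49)),((213,532),(-80,40,49)),((104,50),(76,75,54)),((583,45),(76,-75,54))]
def res(q):
    cs,sn=np.cos(q[2]),np.sin(q[2]); r=[]
    for (u,v),(x,y,z) in pts:
        P=[q[0]+cs*x-sn*y,q[1]+sn*x+cs*y,z]
        r+=list(wworld2pix(c,T,P)-[(u+.5)/2.5-.5+165,(v+.5)/2.5-.5])
    return np.array(r)
o=least_squares(res,[570,6,-.09],loss='soft_l1'); print(o.x.round(3),res(o.x).reshape(-1,2).round(1).tolist())
Rm,p=T; ang=o.x[2]
# pack corners: top face z = TCP z +10.5
zt=p[2]+10.5
for u,v in [(278,183),(362,183),(283,311),(358,311)]:
    P=wpix2world(c,T,u,v,zt); print((Rm.T@(P-p)).round(1))
L=o.x; print("target tcp", L[0]-25.3*np.cos(L[2]),L[1]-25.3*np.sin(L[2]))
E
```

```text
[ 5.72645e+02  7.35200e+00 -9.70000e-02] [[0.2, 0.6], [-0.6, 1.0], [-0.7, -1.1], [0.9, -0.7], [0.3, 0.2], [-0.3, 0.4], [-0.3, -1.2], [0.4, -0.5], [-0.9, 0.9], [0.1, 0.7], [-0.0, -0.1], [1.0, -0.6], [-0.7, 0.6], [0.6, -0.6]]
[ 56.1 -19.5 -10.5]
[ 56.2  18.9 -10.5]
[ -7.9 -18.9 -10.5]
[ -7.9  18.9 -10.5]
target tcp 547.4636919385886 9.797907331600864
```

```bash
python3 - <<'E'
from h import *
print(delta([547.3,9.6,75]))
E
```

```text
(array([ 7.48, -1.52,  8.21]), None)
```

```bash
python3 -m jog '[[1.87,-0.38,0,0,0,0.003,10],[1.87,-0.38,0,0,0,0,10],[1.87,-0.38,2,0,0,0,10],[1.87,-0.38,3,0,0,0,10],[0,0,3.2,0,0,0,10],[0,0,0,0,0,0,10],[0,0,0,0,0,0,10]]'
python3 - <<'E'
from h import *
s=monitor.read_state();c=vision.camera("wrist"); cv2.imwrite("pics/w6.png",c["color"])
print(s["eef_pos"],s["eef_rot"],s["finger_gap"])
c=vision.camera("scene"); cv2.imwrite("pics/s6.png",cv2.resize(c["color"][190:340,220:400],None,fx=4,fy=4))
E
```

```text
clock: 9.95
eef_pos: [547.5, 9.8, 75.8]
eef_rot: [3.142, 0.001, -0.098]
wrist_force: [0.5, -0.1, -0.8]
finger_gap: 37.7
[547.46992273   9.83320794  75.82968968] [ 3.14154693e+00  5.43818343e-04 -9.78380920e-02] 37.749854280315226
```

View pics/w6.png

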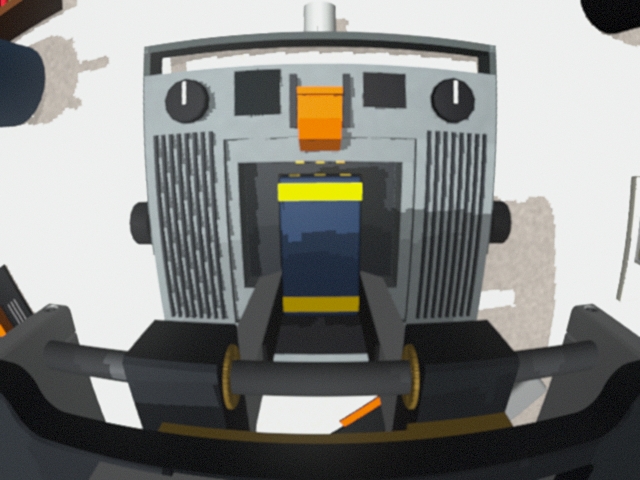

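View pics/s6.png

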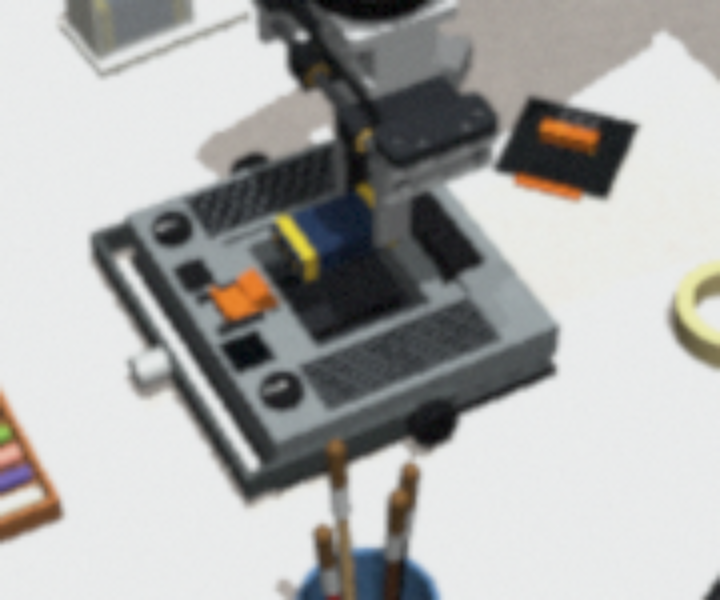

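```bash
python3 - <<'E'
import cv2
im=cv2.imread("pics/w6.png")
cv2.imwrite("pics/w6c.png",cv2.resize(im[70:330,140:500],None,fx=2.2,fy=2.2,interpolation=cv2.INTER_CUBIC))
E
```

```text
(no output)
```

View pics/w6c.png

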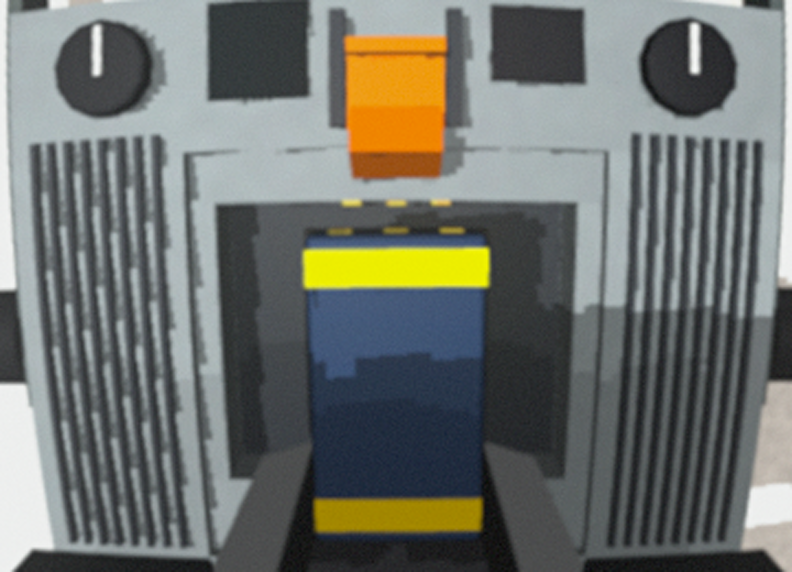

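```bash
python3 - <<'E'
from h import *
from scipy.optimize import least_squares
c=vision.camera("wrist"); T=tool()
pts=[((216,206),(39,48,41)),((577,204),(39,-48,41)),((562,478),(-39,-48,41)),((231,478),(-39,48,41)),
((186,152),(53,55,46)),((607,150),(53,-55,46)),((102,63),(76,75,55)),((689,63),(76,-75,55))]
def res(q):
    cs,sn=np.cos(q[2]),np.sin(q[2]); r=[]
    for (u,v),(x,y,z) in pts:
        P=[q[0]+cs*x-sn*y,q[1]+sn*x+cs*y,z]
        r+=list(wworld2pix(c,T,P)-[(u+.5)/2.2-.5+140,(v+.5)/2.2-.5+70])
    return np.array(r)
o=least_squares(res,[570,6,-.09],loss='soft_l1'); L=o.x; print(o.x.round(3),res(o.x).reshape(-1,2).round(1).tolist())
Rm,p=T; zt=p[2]+10.5
for u,v in [(305,236),(489,236),(315,534),(482,534)]:
    P=wpix2world(c,T,(u+.5)/2.2-.5+140,(v+.5)/2.2-.5+70,zt); print((Rm.T@(P-p)).round(1))
print(delta([L[0]-25.3*np.cos(L[2]),L[1]-25.3*np.sin(L[2]),29],down(L[2])))
E
```

```text
[ 5.73344e+02  8.01800e+00 -9.50000e-02] [[0.0, -1.4], [-0.2, -0.8], [0.7, -0.4], [-0.3, -0.2], [-0.6, -0.1], [0.3, 0.4], [-0.9, 2.0], [1.4, 1.3]]
[ 58.9 -19.3 -10.3]
[ 58.9  18.9 -10.3]
[ -8.7 -19.  -10.5]
[ -8.7  19.3 -10.5]
(array([-0.04, -0.03,  4.82]), array([-0.   , -0.003, -0.003]))
```

```bash
python3 -m jog '[[0,0,1.5,0,0,0,10],[0,0,1.5,0,0,0,10],[0,0,1,0,0,0,10],[0,0,0.5,0,0,0,10],[0,0,0.2,0,0,0,10],[0,0,0,0,0,0,10]]'
```

```text
clock: 10.7
eef_pos: [547.8, 10.4, 28.5]
eef_rot: [3.142, -0.0, -0.097]
wrist_force: [-0.1, 0.8, -1.5]
finger_gap: 37.6
```

```bash
python3 -m jog '[[0,0,0,0,0,0,46],[0,0,0,0,0,0,50],[0,0,0,0,0,0,50],[0,0,-0.5,0,0,0,50],[0,0,-1,0,0,0,50],[0,0,-2,0,0,0,50],[0,0,-4,0,0,0,50],[0,0,0,0,0,0,50]]'
python3 - <<'E'
from h import *
s=monitor.read_state();c=vision.camera("wrist"); cv2.imwrite("pics/w7.png",c["color"])
print(s["eef_pos"],s["eef_rot"],s["finger_gap"])
E
```

```text
clock: 11.5
eef_pos: [550.0, 10.3, 108.8]
eef_rot: [-3.141, -0.008, -0.097]
wrist_force: [0.4, -0.6, 0.6]
finger_gap: 47.0
[549.97070475  10.26432496 108.76241776] [-3.1411789  -0.00824237 -0.09717603] 46.95372272757016
```

View pics/w7.png

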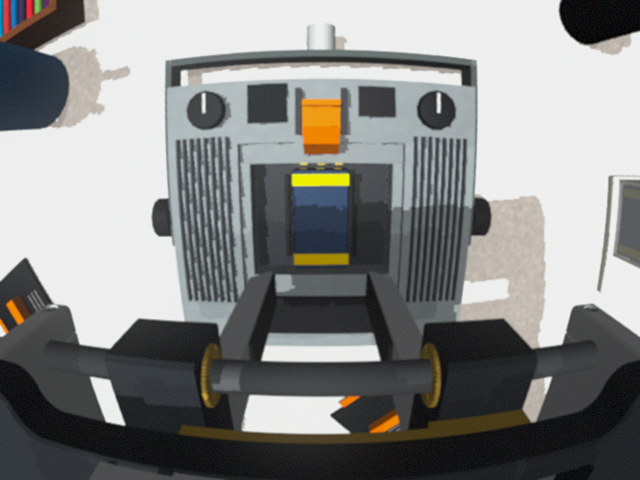

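```bash
python3 - <<'E'
import cv2
im=cv2.imread("pics/w7.png")
cv2.imwrite("pics/w7c.png",cv2.resize(im[130:290,230:410],None,fx=4,fy=3.7,interpolation=cv2.INTER_CUBIC))
cv2.imwrite("pics/w7c.png",cv2.resize(im[135:285,230:410],None,fx=4,fy=4,interpolation=cv2.INTER_CUBIC))
E
```

```text
(no output)
```

View pics/w7c.png

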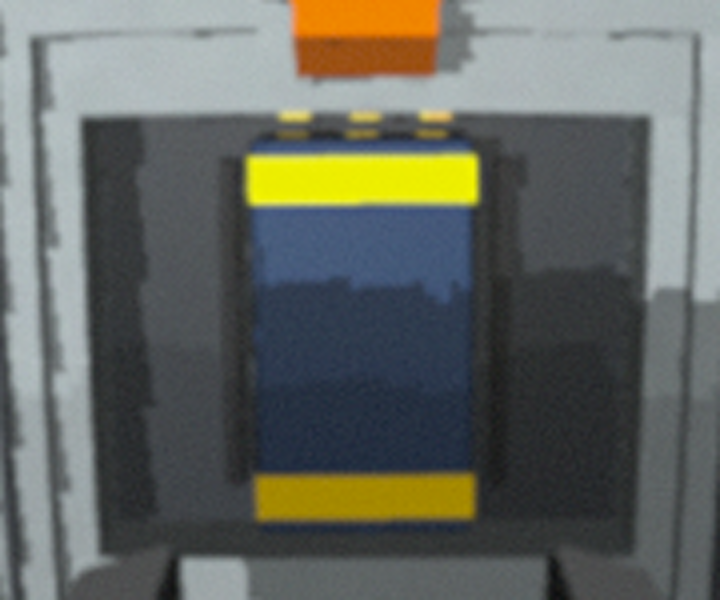

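```bash
python3 - <<'E'
from h import *
from scipy.optimize import least_squares
s=monitor.read_state();T=tool(s)
c=vision.camera("wrist"); cv2.imwrite("pics/w8.png",c["color"])
print(s["eef_pos"],s["eef_rot"])
cv2.imwrite("pics/w8c.png",cv2.resize(c["color"][60:320,150:490],None,fx=2.3,fy=2.3,interpolation=cv2.INTER_CUBIC))
E
```

```text
[548.90611201  10.34783323 106.18349641] [-3.14134793 -0.00518692 -0.0971383 ]
```

View pics/w8c.png

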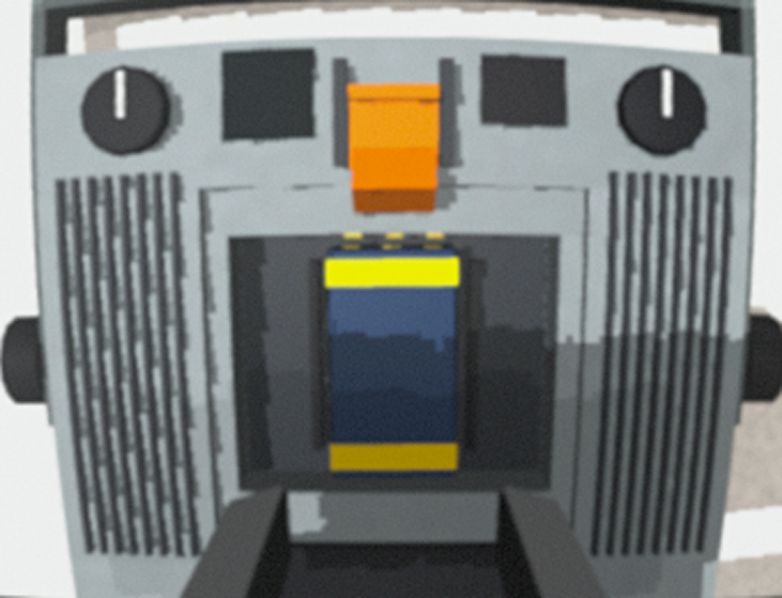

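```bash
python3 - <<'E'
from h import *
from scipy.optimize import least_squares
c=vision.camera("wrist"); 
T=(R.from_euler('xyz',[-3.14134793,-0.00518692,-0.0971383]).as_matrix(),np.array([548.906,10.348,106.183]))
W=lambda u,v,z: wpix2world(c,T,(u+.5)/2.3-.5+150,(v+.5)/2.3-.5+60,z)
pts=[((229,238),(39,48,41)),((560,237),(39,-48,41)),((551,487),(-39,-48,41)),((241,488),(-39,48,41)),
((200,188),(53,55,46)),((588,188),(53,-55,46))]
def res(q):
    cs,sn=np.cos(q[2]),np.sin(q[2]); r=[]
    for (u,v),(x,y,z) in pts:
        P=[q[0]+cs*x-sn*y,q[1]+sn*x+cs*y,z]
        r+=list(wworld2pix(c,T,P)-[(u+.5)/2.3-.5+150,(v+.5)/2.3-.5+60])
    return np.array(r)
o=least_squares(res,[570,6,-.09]); L=o.x; print(L.round(3),res(L).reshape(-1,2).round(1).tolist())
M=down(L[2]); 
def lam(P): d=P[:2]-L[:2]; cs,sn=np.cos(L[2]),np.sin(L[2]); return np.round([cs*d[0]+sn*d[1],-sn*d[0]+cs*d[1]],1)
for n,u,v,z in [("mouth",290,543,49),("mouth",498,544,49),("packFL",325,250,38),("packFR",459,250,38),("packNL",331,473,38),("packNR",459,473,38),("catchL",350,190,48.6),("catchtip",394,212,48.6)]: print(n,lam(W(u,v,z)))
E
```

```text
[ 5.72437e+02  7.48600e+00 -9.20000e-02] [[-0.4, -1.1], [0.5, -1.2], [0.2, 1.7], [-0.7, 1.7], [-0.2, 0.0], [0.6, -0.6]]
mouth [-52.5  31.9]
mouth [-53.  -30.9]
packFL [34.  20.2]
packFR [ 33.8 -18.6]
packNL [-33.8  19.7]
packNR [-33.9 -19.5]
catchL [51.3 12.2]
catchtip [45.1  0.2]
```

```bash
python3 - <<'E'
from h import *
print(delta([438,316,190],down(.394)))
E
```

```text
(array([-13.86, -29.36,  -8.68]), array([ 0.   , -0.   , -0.491]))
```

```bash
python3 -m jog '[[0,0,-4,0,0,0,45],[0,0,-4.6,0,0,0,45],[-1.98,-4.2,0,0,0,0,45],[-1.98,-4.2,0,0,0,0,45],[-1.98,-4.2,0,0,0,0,45],[-1.98,-4.2,0,0,0,0,45],[-1.98,-4.2,0,0,0,0,45],[-1.98,-4.2,0,0,0,0,45]]'
python3 -m jog '[[-1.98,-4.2,0,0,0,0,45],[0,0,0,0,0,-0.13,45],[0,0,0,0,0,-0.13,45],[0,0,0,0,0,-0.13,45],[0,0,0,0,0,-0.1,45],[0,0,0,0,0,0,45],[0,0,0,0,0,0,45],[0,0,0,0,0,0,45]]'
python3 - <<'E'
from h import *
s=monitor.read_state();T=tool(s)
c=vision.camera("wrist"); cv2.imwrite("pics/w9.png",c["color"])
print(s["eef_pos"],s["eef_rot"])
E
```

```text
clock: 12.45
eef_pos: [452.5, 274.2, 188.1]
eef_rot: [3.141, 0.002, -0.097]
wrist_force: [0.0, -0.5, -0.5]
finger_gap: 42.4
clock: 13.25
eef_pos: [438.1, 316.3, 188.7]
eef_rot: [3.141, 0.001, 0.39]
wrist_force: [0.1, 0.1, 0.3]
finger_gap: 42.2
[438.10163076 316.32416935 188.74790675] [3.14149105e+00 7.03009877e-04 3.90291857e-01]
```

View pics/w9.png

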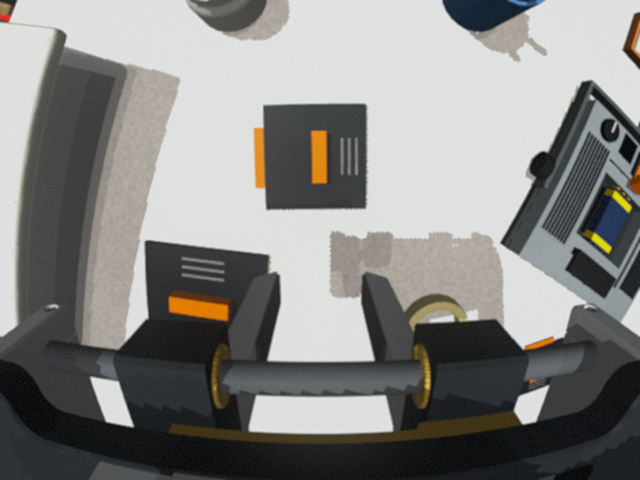

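```bash
python3 - <<'E'
import cv2
im=cv2.imread("pics/w9.png")
cv2.imwrite("pics/w9c.png",cv2.resize(im[90:220,240:380],None,fx=4.5,fy=4.5,interpolation=cv2.INTER_CUBIC))
E
```

```text
(no output)
```

View pics/w9c.png

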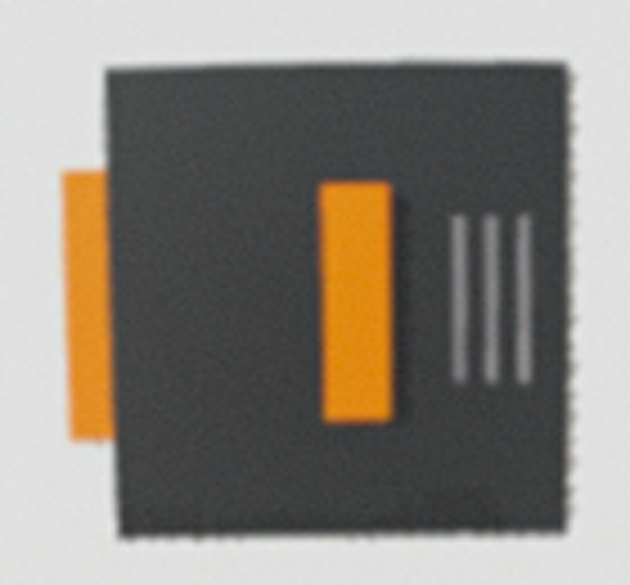

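```bash
python3 - <<'E'
from h import *
from scipy.optimize import least_squares
c=vision.camera("wrist"); T=tool()
pts=[((107,70),(-50,52,5)),((567,65),(50,52,5)),((566,532),(50,-52,5)),((121,537),(-50,-52,5)),((62,171),(-60,30,3.5)),((71,440),(-60,-30,3.5)),
((321,183),(-3,25,19)),((391,182),(11,25,19)),((391,421),(11,-25,19)),((323,421),(-3,-25,19))]
def res(q):
    cs,sn=np.cos(q[2]),np.sin(q[2]); r=[]
    for (u,v),(x,y,z) in pts:
        P=[q[0]+cs*x-sn*y,q[1]+sn*x+cs*y,z]
        r+=list(wworld2pix(c,T,P)-[(u+.5)/4.5-.5+240,(v+.5)/4.5-.5+90])
    return np.array(r)
o=least_squares(res,[490,342,-1.17]); L=o.x; print(L.round(3),res(L).reshape(-1,2).round(1).tolist())
g=[L[0]+4*np.cos(L[2]),L[1]+4*np.sin(L[2]),60]; print(g)
print(T,delta(g,down(L[2]+np.pi/2),T))
E
```

```text
[492.413 344.594  -1.169] [[-0.6, -0.4], [0.6, -0.7], [0.4, 0.6], [-0.9, 0.5], [-0.0, -0.2], [-0.3, 0.3], [0.2, -0.0], [-0.2, 0.0], [0.2, -0.0], [0.5, 0.1]]
[np.float64(493.9779410357459), np.float64(340.9129242478131), 60]
(array([[ 9.24414321e-01,  3.81389683e-01, -2.68561587e-04],
       [ 3.81389648e-01, -9.24414358e-01, -1.74041395e-04],
       [-3.14639780e-04,  5.84597483e-05, -9.99999949e-01]]), array([438.15484551, 316.37054376, 188.97377354])) (array([ 6.1 , -0.14, 12.9 ]), array([ 0.   ,  0.   , -0.011]))
```

```bash
python3 -m jog '[[2,-0.05,0,0,0,-0.011,45],[2,-0.05,3,0,0,0,45],[2.1,-0.04,4,0,0,0,45],[0,0,4,0,0,0,45],[0,0,1.9,0,0,0,45],[0,0,0,0,0,0,45],[0,0,0,0,0,0,45]]'
python3 - <<'E'
from h import *
s=monitor.read_state();T=tool(s)
c=vision.camera("wrist"); cv2.imwrite("pics/w10.png",c["color"])
print(s["eef_pos"],s["eef_rot"])
E
```

```text
clock: 14.05
eef_pos: [494.1, 341.7, 61.0]
eef_rot: [-3.141, -0.001, 0.403]
wrist_force: [-0.0, 0.7, 1.3]
finger_gap: 42.2
[494.12568898 341.67983001  61.00986278] [-3.14147769e+00 -6.54918723e-04  4.03262890e-01]
```

View pics/w10.png

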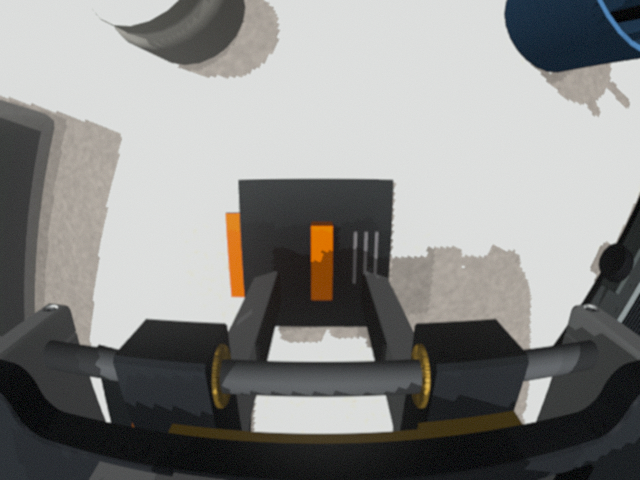

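```bash
python3 -m jog '[[0,0,2,0,0,0,45],[0,0,2,0,0,0,45],[0,0,1,0,0,0,45],[0,0,0.35,0,0,0,45],[0,0,0,0,0,0,45]]'
python3 -m jog '[[0,0,0,0,0,0,0],[0,0,0,0,0,0,0],[0,0,0,0,0,0,0],[0,0,0,0,0,0,0],[0,0,0,0,0,0,0],[0,0,0,0,0,0,0]]' 50
python3 - <<'E'
from h import *
s=monitor.read_state();T=tool(s)
c=vision.camera("wrist"); cv2.imwrite("pics/w11.png",c["color"])
print(s["eef_pos"],s["eef_rot"])
E
```

```text
clock: 14.6
eef_pos: [494.2, 341.7, 7.4]
eef_rot: [-3.141, -0.001, 0.404]
wrist_force: [-0.7, -0.2, -0.2]
finger_gap: 42.8
clock: 15.2
eef_pos: [494.0, 341.5, 7.0]
eef_rot: [-3.142, -0.0, 0.404]
wrist_force: [-0.8, -0.2, 4.4]
finger_gap: 13.5
[493.95774499 341.54299982   6.96317739] [-3.14157554e+00 -3.70472966e-04  4.03760379e-01]
```

View pics/w11.png

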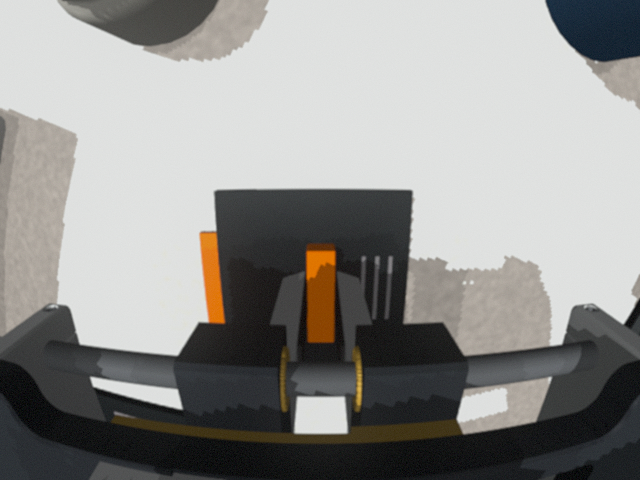

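```bash
python3 - <<'E'
from h import *
c=vision.camera("wrist"); T=tool(); Rm,p=T
for n,u,v,z in [("FL",216,190,5),("FR",411,190,5),("ridgeL",307,248,19),("ridgeR",335,247,19),("lipF",201,232,3.5)]:
    print(n,(Rm.T@(wpix2world(c,T,u,v,z)-p)).round(1))
E
```

```text
FL [ 51.8 -52.5   2. ]
FR [51.7 45.3  2. ]
ridgeL [ 25.7  -6.3 -12. ]
ridgeR [ 26.2   6.9 -12. ]
lipF [ 29.7 -62.6   3.5]
```

```bash
cat > cov.py <<'E'
from h import *
L=np.array([572.6,7.5,-0.095])
def pose(xlip,zlip,th,y=0.,L=L):
    Rl=R.from_euler('z',L[2]).as_matrix(); Rc=Rl@R.from_euler('y',-th).as_matrix()
    O=Rl@np.array([xlip,y,0])+[L[0],L[1],zlip]-Rc@np.array([-60,0,0])
    tcp=O+Rc@np.array([4,0,7]); Rt=np.column_stack([Rc[:,1],Rc[:,0],-Rc[:,2]]); return tcp,Rt
E
python3 - <<'E'
from cov import *
p,Rt=pose(-48,100,0.0); print(p,R.from_matrix(Rt).as_euler('xyz')); print(delta(p,Rt))
p,Rt=pose(-48,100,0.26); print(p); 
E
```

```text
[588.52785428   5.9822853  107.        ] [3.14159265 0.         1.47579633]
(array([ -4.49,  34.57, -10.01]), array([ 0.   , -0.   , -1.072]))
[584.59506272   6.35702853 123.21788517]
```

```bash
python3 -m jog '[[0,0,-1,0,0,0,0],[0,0,-3,0,0,0,0],[0,0,-4,0,0,0,0],[0,0,-4,0,0,0,0],[0,0,0,0,0,0,0],[0,0,0,0,0,0,0]]'
python3 -m jog '[[-0.56,4.32,0,0,0,0,0],[-0.56,4.32,0,0,0,0,0],[-0.56,4.32,0,0,0,0,0],[-0.56,4.32,0,0,0,0,0],[-0.56,4.32,0,0,0,0,0],[-0.56,4.32,0,0,0,0,0],[-0.56,4.32,0,0,0,0,0],[-0.56,4.32,0,0,0,0,0]]'
python3 -m jog '[[0,0,0,0,0,-0.134,0],[0,0,0,0,0,-0.134,0],[0,0,0,0,0,-0.134,0],[0,0,0,0,0,-0.134,0],[0,0,0,0,0,-0.134,0],[0,0,0,0,0,-0.134,0],[0,0,0,0,0,-0.134,0],[0,0,0,0,0,-0.134,0]]'
python3 -m jog '[[0,0,0,-0.1,0,0,0],[0,0,0,-0.1,0,0,0],[0,0,0,-0.06,0,0,0],[0,0,0,0,0,0,0],[0,0,0,0,0,0,0]]'
python3 - <<'E'
from cov import *
s=monitor.read_state();T=tool(s)
c=vision.camera("wrist"); cv2.imwrite("pics/w12.png",c["color"])
print(s["eef_pos"],s["eef_rot"],s["joints"])
p,Rt=pose(-48,80,0.26); print(delta(p,Rt,T))
E
```

```text
clock: 15.9
eef_pos: [493.9, 341.6, 127.3]
eef_rot: [-3.141, -0.001, 0.404]
wrist_force: [-0.4, 0.2, -1.4]
finger_gap: 13.3
clock: 16.7
eef_pos: [587.8, 4.3, 125.0]
eef_rot: [-3.14, 0.003, 0.404]
wrist_force: [0.8, 0.5, -0.7]
finger_gap: 13.3
clock: 17.5
eef_pos: [587.6, 6.1, 124.8]
eef_rot: [-3.138, 0.0, 1.481]
wrist_force: [-0.3, -0.7, -0.8]
finger_gap: 13.6
clock: 18.0
eef_pos: [588.0, 6.1, 125.9]
eef_rot: [2.885, 0.0, 1.476]
wrist_force: [0.6, -0.6, -1.1]
finger_gap: 13.4
[588.03692776   6.0962208  125.9131337 ] [2.88461279e+00 4.41624616e-05 1.47579365e+00] [-0.04617212  0.32558376  1.70557296 -0.01651524  0.85381867  0.05807116]
(array([-0.01, -0.91,  2.11]), array([-0.003,  0.   ,  0.   ]))
```

View pics/w12.png

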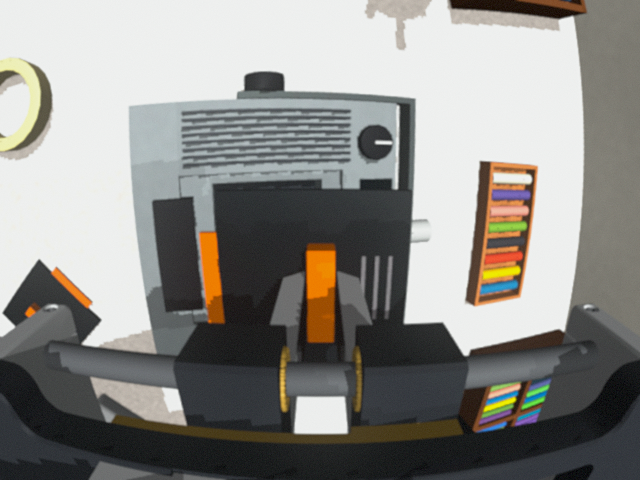

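```bash
python3 - <<'E'
from cov import *
c=vision.camera("wrist"); T=tool()
im=c["color"]; cv2.imwrite("pics/w13c.png",cv2.resize(im[80:330,120:430],None,fx=2.4,fy=2.4,interpolation=cv2.INTER_CUBIC))
Rl=R.from_euler('z',L[2]).as_matrix()
for q in [(-52,40,49),(-52,-40,49),(-80,40,49),(-80,-40,49),(-61.5,55,46),(53,55,46),(-95,105,46),(76,75,54)]:
    u=wworld2pix(c,T,Rl@np.array(q)+[L[0],L[1],0]); print(q,((u-[120,80]+.5)*2.4-.5).round(0))
E
```

```text
(-52, 40, 49) [174. 284.]
(-52, -40, 49) [199. 547.]
(-80, 40, 49) [ 77. 290.]
(-80, -40, 49) [109. 553.]
(-61.5, 55, 46) [139. 231.]
(53, 55, 46) [532. 216.]
(-95, 105, 46) [18. 63.]
(76, 75, 54) [615. 150.]
```

View pics/w13c.png

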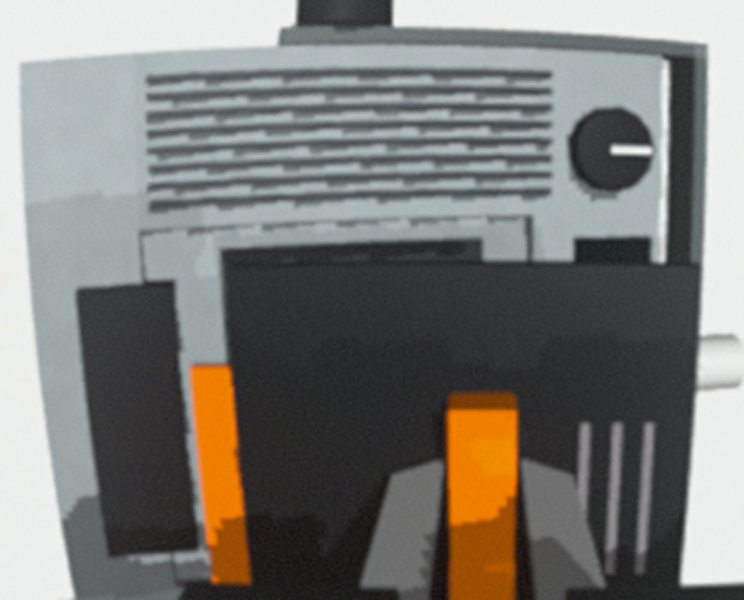

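```bash
python3 - <<'E'
from cov import *
c=vision.camera("wrist"); T=tool()
print(T[1])
tcp,Rc=pose(-48,42.3,.26)
print(delta(tcp,Rc,T)); 
# lip pixel prediction in current state: cover frame (x,y,z)->tool (y,x-4,7-z)
for q in [(-60,30,3.5),(-50,30,3.5),(-50,52,5),(50,52,5)]:
    P=T[1]+T[0]@np.array([q[1],q[0]-4,7-q[2]]); u=wworld2pix(c,T,P); print(((u-[120,80]+.5)*2.4-.5).round(0))
d=pose(-60,42.3,.26)[0]-tcp; print("slide",(Rc.T@d/10).round(3))
E
```

```text
[588.64833386   6.01690497 126.25574471]
(array([-0.  , -1.95,  5.77]), array([-0.002,  0.   , -0.   ]))
[188. 364.]
[232. 364.]
[224. 264.]
[702. 263.]
slide [ 0.    -1.16  -0.308]
```

```bash
python3 -m jog '[[0,-0.4,-0.1,0,0,0,0],[0,-0.4,1.5,0,0,0,0],[0,-0.45,1.7,0,0,0,0],[0,-0.35,1.3,0,0,0,0],[0,-0.18,0.7,0,0,0,0],[0,0,0,0,0,0,0],[0,0,0,0,0,0,0]]'
python3 - <<'E'
from cov import *
T=tool(); c=vision.camera("wrist"); cv2.imwrite("pics/w14.png",c["color"])
print(T[1]); tcp,Rc=pose(-48,42.3,.26); print(delta(tcp,Rc,T))
c=vision.camera("scene"); cv2.imwrite("pics/s14.png",cv2.resize(c["color"][190:340,220:400],None,fx=4,fy=4))
E
```

```text
clock: 18.85
eef_pos: [584.6, 6.4, 73.2]
eef_rot: [2.881, 0.0, 1.476]
wrist_force: [0.5, -0.4, -0.7]
finger_gap: 13.2
[584.62387474   6.42914353  73.24746036]
(array([-0.01, -0.2 ,  0.75]), array([0., 0., 0.]))
```

View pics/w14.png

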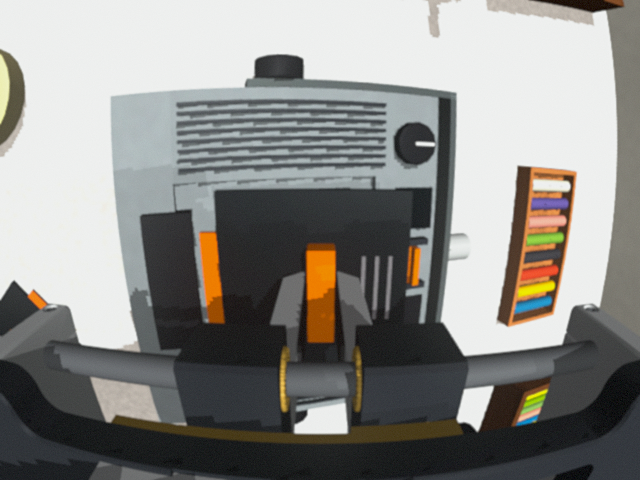

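View pics/s14.png

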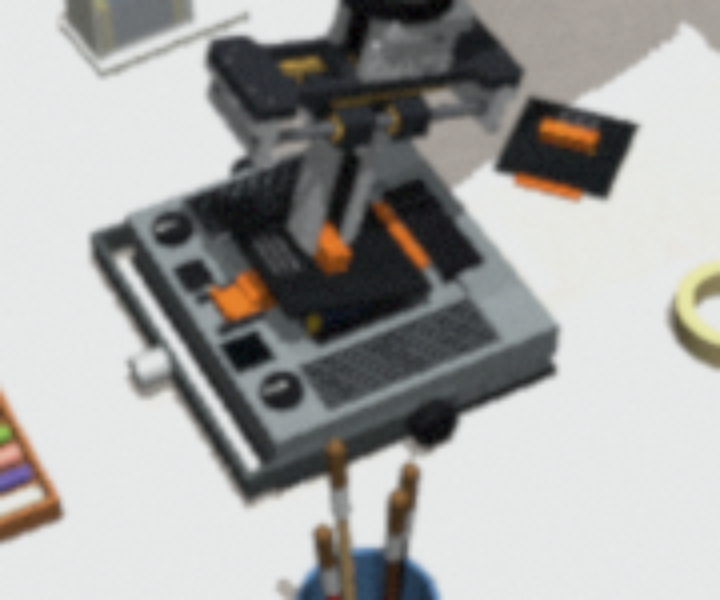

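```bash
python3 -m jog '[[0,-0.1,0.38,0,0,0,0],[0,-0.1,0.37,0,0,0,0],[0,0,0,0,0,0,0],[0,0,0,0,0,0,0]]'
python3 - <<'E'
from cov import *
T=tool(); c=vision.camera("wrist"); cv2.imwrite("pics/w15.png",c["color"])
print(T[1]); tcp,Rc=pose(-48,42.3,.26); print(delta(tcp,Rc,T))
cv2.imwrite("pics/w15c.png",cv2.resize(c["color"][80:330,100:430],None,fx=2.4,fy=2.4,interpolation=cv2.INTER_CUBIC))
Rl=R.from_euler('z',L[2]).as_matrix()
for q in [(-52,40,49),(-52,-40,49),(-80,40,49),(-61.5,55,46),(53,55,46),(-95,105,46)]:
    u=wworld2pix(c,T,Rl@np.array(q)+[L[0],L[1],0]); print(q,((u-[100,80]+.5)*2.4-.5).round(0))
E
```

```text
clock: 19.35
eef_pos: [584.3, 6.5, 64.9]
eef_rot: [2.882, -0.0, 1.476]
wrist_force: [0.1, -0.3, -0.3]
finger_gap: 13.3
[584.27957043   6.45975266  64.91650024]
(array([-0.01,  0.05, -0.05]), array([-0.,  0., -0.]))
(-52, 40, 49) [219. 323.]
(-52, -40, 49) [257. 651.]
(-80, 40, 49) [ 93. 332.]
(-61.5, 55, 46) [173. 255.]
(53, 55, 46) [678. 235.]
(-95, 105, 46) [16. 34.]
```

View pics/w15c.png

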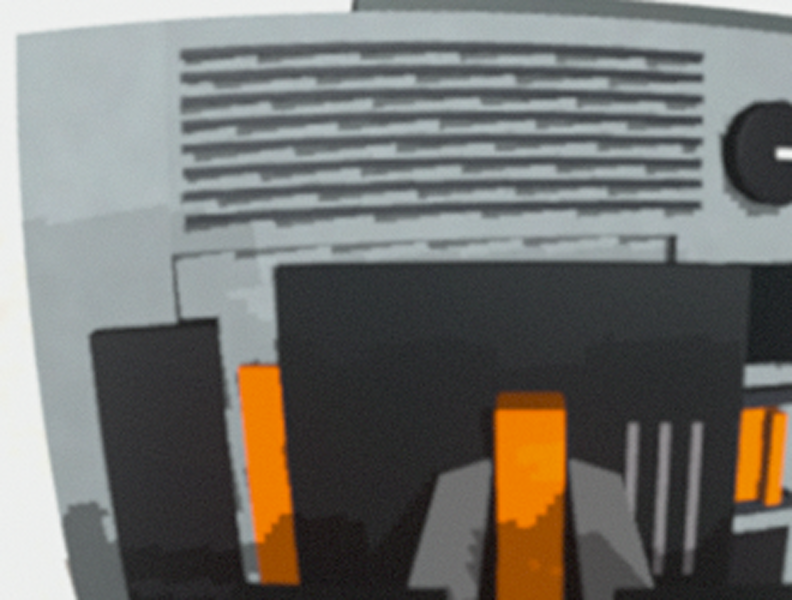

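```bash
python3 -m jog '[[0,-0.27,-0.085,0,0,0,0],[0,-0.27,-0.085,0,0,0,0],[0,-0.27,-0.085,0,0,0,0],[0,-0.25,-0.08,0,0,0,0],[0,0,0,0,0,0,0],[0,0,0,0,0,0,0]]'
python3 - <<'E'
from cov import *
T=tool(); c=vision.camera("wrist"); cv2.imwrite("pics/w16.png",c["color"])
print(T[1]); tcp,Rc=pose(-59.5,42.2,.26); print(delta(tcp,Rc,T))
cv2.imwrite("pics/w16c.png",cv2.resize(c["color"][80:330,100:430],None,fx=2.4,fy=2.4,interpolation=cv2.INTER_CUBIC))
E
```

```text
clock: 20.0
eef_pos: [573.3, 7.5, 65.6]
eef_rot: [2.881, -0.0, 1.476]
wrist_force: [0.6, -0.4, -1.4]
finger_gap: 13.5
[573.28590816   7.54302057  65.64745523]
(array([-0.01, -0.02,  0.02]), array([ 0., -0.,  0.]))
```

View pics/w16c.png

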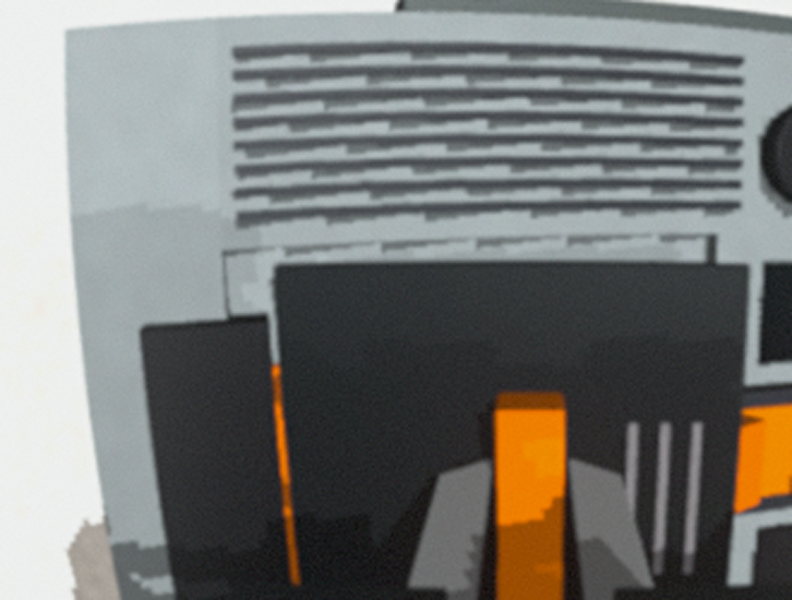

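```bash
python3 - <<'E'
from cov import *
prev=pose(-59.6,42.3,.26)
for th,z in [(.23,42.0),(.20,41.8),(.17,41.6),(.14,41.4)]:
    n=pose(-59.6,z,th); print(delta(n[0],n[1],(prev[1],prev[0]))); prev=n
T=tool(); print(delta(*prev,T))
E
```

```text
(array([0.  , 0.01, 0.22]), array([0.03, 0.  , 0.  ]))
(array([0.  , 0.01, 0.21]), array([ 0.03, -0.  , -0.  ]))
(array([-0.  ,  0.01,  0.21]), array([ 0.03,  0.  , -0.  ]))
(array([-0.  ,  0.01,  0.21]), array([ 0.03, -0.  ,  0.  ]))
(array([-0.01, -0.02,  0.86]), array([ 0.12, -0.  ,  0.  ]))
```

```bash
python3 -m jog '[[0,0.01,0.22,0.03,0,0,0],[0,0.01,0.22,0.03,0,0,0],[0,0,0.21,0.03,0,0,0],[0,0,0.21,0.03,0,0,0],[0,0,0,0,0,0,0],[0,0,0,0,0,0,0],[0,0,0,0,0,0,0]]'
python3 - <<'E'
from cov import *
T=tool(); c=vision.camera("wrist"); cv2.imwrite("pics/w17.png",c["color"])
print(T[1]); tcp,Rc=pose(-59.6,41.4,.14); print(delta(tcp,Rc,T))
E
```

```text
clock: 20.75
eef_pos: [575.0, 7.3, 57.1]
eef_rot: [3.001, 0.0, 1.476]
wrist_force: [-2.0, 1.5, 0.9]
finger_gap: 13.8
[575.04278072   7.34981435  57.11292478]
(array([-0.01,  0.04, -0.01]), array([0., 0., 0.]))
```

View pics/w17.png

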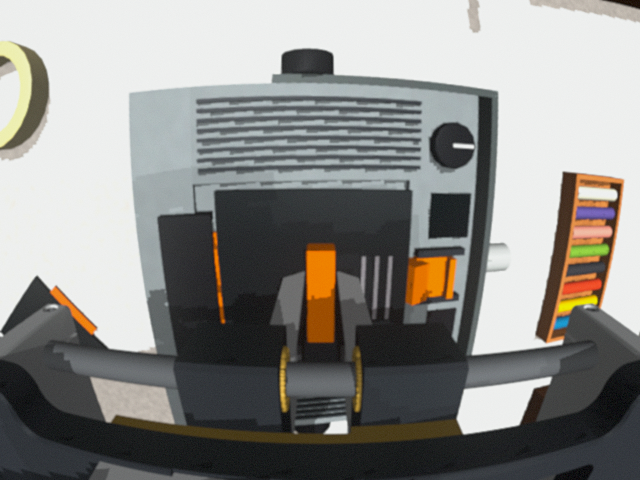

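```bash
python3 -m jog '[[0,0,0,0,0,0,25],[0,0,0,0,0,0,35],[0,0,0,0,0,0,35],[0,0,-0.5,0,0,0,35],[0,0,-1.5,0,0,0,35],[0,0,-3,0,0,0,35],[0,0,-3,0,0,0,35],[0,0,0,0,0,0,35]]'
python3 - <<'E'
from cov import *
T=tool(); c=vision.camera("wrist"); cv2.imwrite("pics/w18.png",c["color"])
print(T[1])
c=vision.camera("scene"); cv2.imwrite("pics/s18.png",cv2.resize(c["color"][190:340,220:400],None,fx=4,fy=4))
E
```

```text
clock: 21.6
eef_pos: [565.7, 8.4, 141.7]
eef_rot: [2.994, -0.0, 1.476]
wrist_force: [-0.3, -0.1, -0.5]
finger_gap: 32.7
[565.69527544   8.37832855 141.72824107]
```

View pics/w18.png

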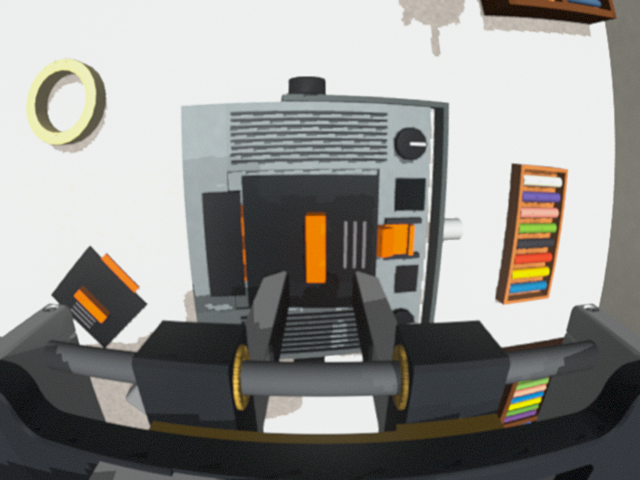

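View pics/s18.png

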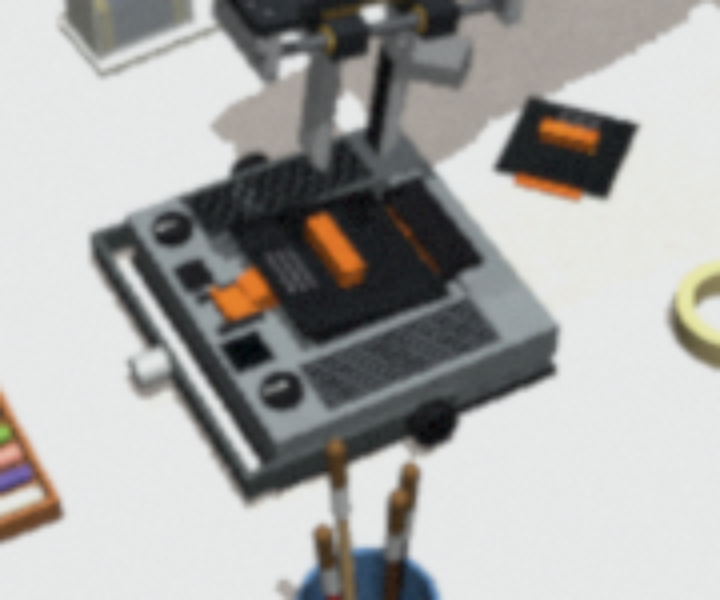

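```bash
python3 -m jog '[[0,0,0,0.147,0,0,0],[0,0,0,0,0,0,0],[0,0,0,0,0,0,0],[0,0,0,0,0,0,0]]' 30
python3 - <<'E'
from cov import *
Rl=R.from_euler('z',L[2]).as_matrix(); P=Rl@np.array([28,0,0])+[L[0],L[1],70]
T=tool(); c=vision.camera("wrist"); cv2.imwrite("pics/w19.png",c["color"])
print(P,T[1],delta(P,down(L[2]+np.pi/2),T))
E
```

```text
clock: 22.1
eef_pos: [563.9, 8.4, 135.9]
eef_rot: [-3.136, 0.0, 1.476]
wrist_force: [0.5, -0.0, -0.5]
finger_gap: 4.3
[600.473745     4.84399928  70.        ] [563.93569231   8.40971469 135.86762401] (array([-0.01,  3.71,  6.57]), array([-0.005,  0.   , -0.   ]))
```

View pics/w19.png

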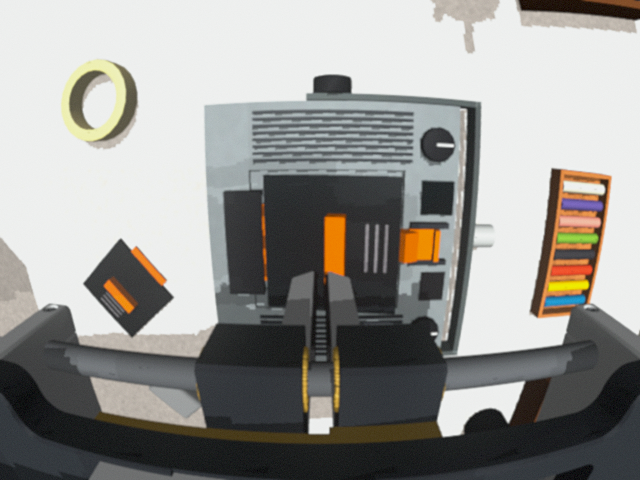

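```bash
python3 -m jog '[[0,1.85,0,-0.005,0,0,0],[0,1.86,1.5,0,0,0,0],[0,0,3,0,0,0,0],[0,0,1.5,0,0,0,0],[0,0,0,0,0,0,0],[0,0,0,0,0,0,0]]'
python3 -m jog '[[0,0,0.4,0,0,0,0],[0,0,0.3,0,0,0,0],[0,0,0,0,0,0,0]]'
python3 -m jog '[[0,0,0.2,0,0,0,0],[0,0,0.1,0,0,0,0],[0,0,0,0,0,0,0]]'
```

```text
clock: 22.75
eef_pos: [601.1, 4.9, 77.2]
eef_rot: [-3.141, -0.0, 1.476]
wrist_force: [0.2, -0.3, -0.0]
finger_gap: 0.5
clock: 23.05
eef_pos: [600.9, 4.9, 69.3]
eef_rot: [-3.14, 0.0, 1.476]
wrist_force: [0.0, 1.0, -0.1]
finger_gap: 0.3
clock: 23.35
eef_pos: [600.9, 4.9, 66.1]
eef_rot: [-3.139, -0.0, 1.476]
wrist_force: [-0.6, 0.7, -0.1]
finger_gap: 0.3
```

```bash
for i in 1 2; do echo; done; python3 -m jog '[[0,0,0.2,0,0,0,0],[0,0,0.2,0,0,0,0],[0,0,0,0,0,0,0]]'
python3 -m jog '[[0,0,0.2,0,0,0,0],[0,0,0.1,0,0,0,0],[0,0,0,0,0,0,0]]'
python3 - <<'E'
from cov import *
c=vision.camera("wrist"); cv2.imwrite("pics/w20.png",c["color"])
E
```

```text
clock: 23.65
eef_pos: [600.8, 4.9, 61.9]
eef_rot: [-3.139, 0.0, 1.476]
wrist_force: [0.1, 0.7, -0.6]
finger_gap: 0.8
clock: 23.95
eef_pos: [600.9, 4.9, 59.1]
eef_rot: [-3.139, 0.0, 1.476]
wrist_force: [-0.9, 0.1, -0.1]
finger_gap: 0.6
```

View pics/w20.png

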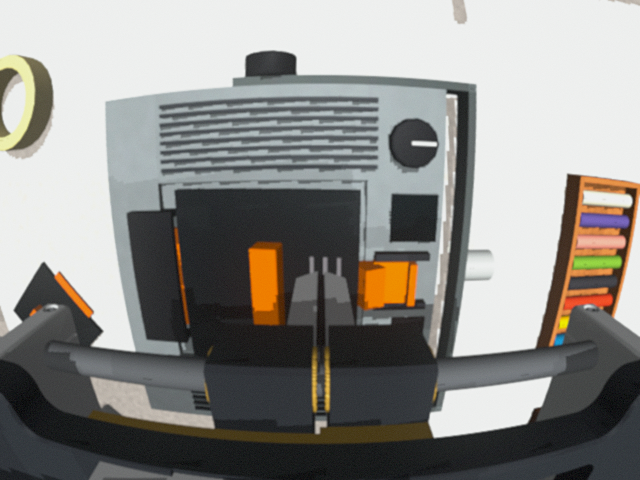

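Fingers sit between ridge and catch (cols 290–350, catch from 360). Continue pressing.

```bash
python3 -m jog '[[0,0,0.15,0,0,0,0],[0,0,0.15,0,0,0,0],[0,0,0,0,0,0,0]]'
python3 -m jog '[[0,0,0.15,0,0,0,0],[0,0,0.15,0,0,0,0],[0,0,0,0,0,0,0]]'
```

```text
clock: 24.3
eef_pos: [600.9, 4.9, 56.2]
eef_rot: [-3.139, 0.0, 1.476]
wrist_force: [-1.2, 0.2, 4.0]
finger_gap: 0.4
clock: 24.6
eef_pos: [601.1, 4.9, 53.2]
eef_rot: [-3.14, 0.0, 1.476]
wrist_force: [-0.3, 1.4, 3.5]
finger_gap: 0.6
```

```bash
python3 -m jog '[[0,0,0.1,0,0,0,0],[0,0,0.1,0,0,0,0],[0,0,0,0,0,0,0]]'
```

```text
clock: 24.9
eef_pos: [601.1, 4.9, 51.0]
eef_rot: [-3.14, 0.0, 1.476]
wrist_force: [0.5, 0.7, 0.8]
finger_gap: 0.3
```

```bash
python3 -m jog '[[0,0,0.1,0,0,0,0],[0,0,0.1,0,0,0,0],[0,0,0,0,0,0,0]]'
python3 - <<'E'
from cov import *
c=vision.camera("wrist"); cv2.imwrite("pics/w21.png",c["color"])
E
```

```text
clock: 25.2
eef_pos: [601.0, 4.9, 49.1]
eef_rot: [-3.14, 0.0, 1.476]
wrist_force: [1.5, -1.0, 0.9]
finger_gap: -0.2
```

View pics/w21.png

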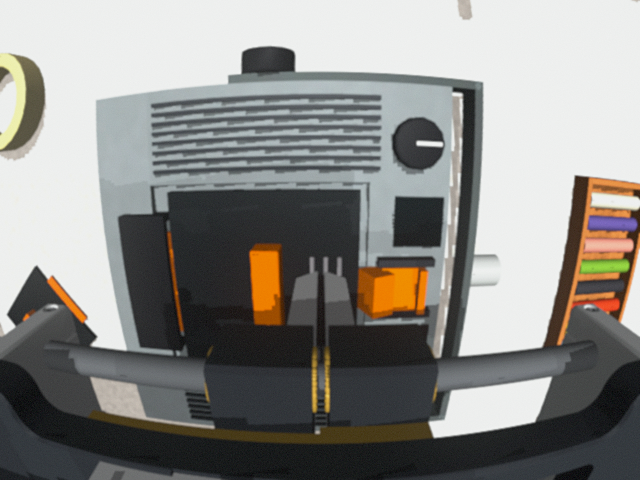

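```bash
python3 -m jog '[[0,0,0.1,0,0,0,0],[0,0,0.1,0,0,0,0],[0,0,0,0,0,0,0]]'
```

```text
clock: 25.55
eef_pos: [600.6, 4.9, 46.8]
eef_rot: [-3.139, 0.0, 1.476]
wrist_force: [0.1, -0.4, -0.2]
finger_gap: 0.6
```

```bash
python3 -m jog '[[0,0,0.07,0,0,0,0],[0,0,0.06,0,0,0,0],[0,0,0,0,0,0,0]]'
```

```text
clock: 25.85
eef_pos: [600.9, 4.9, 46.3]
eef_rot: [-3.139, 0.0, 1.476]
wrist_force: [-2.8, -0.6, 6.4]
finger_gap: -0.0
```

```bash
python3 -m jog '[[0,0,0.07,0,0,0,0],[0,0,0,0,0,0,0],[0,0,0,0,0,0,0]]'
python3 -m jog '[[0,0,-0.3,0,0,0,0],[0,0,-2,0,0,0,0],[0,0,-4,0,0,0,0],[0,0,-4,0,0,0,0],[0,0,0,0,0,0,0],[0,0,0,0,0,0,0]]'
python3 - <<'E'
from cov import *
c=vision.camera("wrist"); T=tool(); print(T[1],monitor.read_state()["wrist_force"]); im=c["color"]
cv2.imwrite("pics/w22.png",cv2.resize(im[80:340,130:500],None,fx=2.1,fy=2.1,interpolation=cv2.INTER_CUBIC))
Rl=R.from_euler('z',L[2]).as_matrix()
for q in [(50,52,46),(-50,52,46),(-3,25,60),(11,25,60),(45,11,48.6),(45,-11,48.6),(-52,40,49)]:
    u=wworld2pix(c,T,Rl@np.array(q)+[L[0],L[1],0]); print(q,((u-[130,80]+.5)*2.1-.5).round(0))
c=vision.camera("scene"); cv2.imwrite("pics/s22.png",cv2.resize(c["color"][190:340,220:400],None,fx=4,fy=4))
E
```

```text
clock: 26.15
eef_pos: [600.9, 4.9, 46.2]
eef_rot: [-3.14, 0.0, 1.476]
wrist_force: [-6.7, 0.2, 12.2]
finger_gap: 0.6
clock: 26.75
eef_pos: [601.3, 4.9, 148.7]
eef_rot: [-3.141, -0.0, 1.476]
wrist_force: [-0.0, -0.3, -0.8]
finger_gap: 0.5
[600.78381725   4.87059236 147.43336324] [ 0.72913013  0.28289885 -0.39832451]
(50, 52, 46) [461. 194.]
(-50, 52, 46) [188. 197.]
(-3, 25, 60) [311. 275.]
(11, 25, 60) [351. 275.]
(45, 11, 48.6) [446. 307.]
(45, -11, 48.6) [445. 364.]
(-52, 40, 49) [182. 230.]
```

View pics/w22.png

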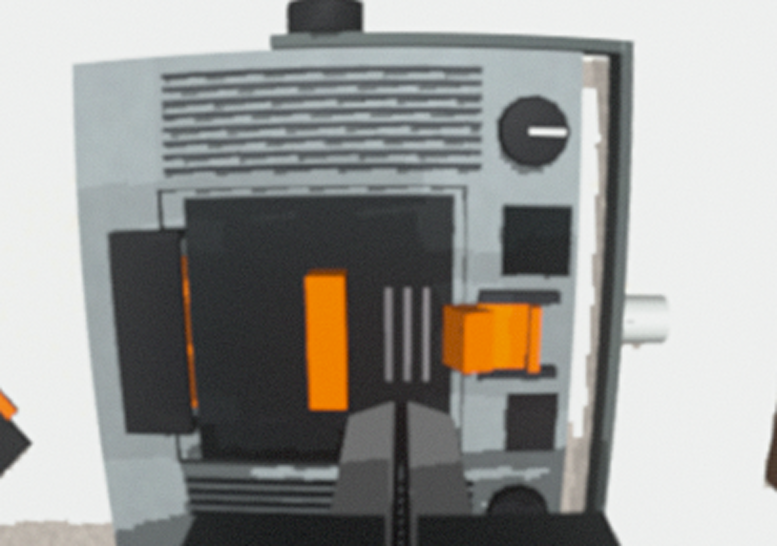

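View pics/s22.png

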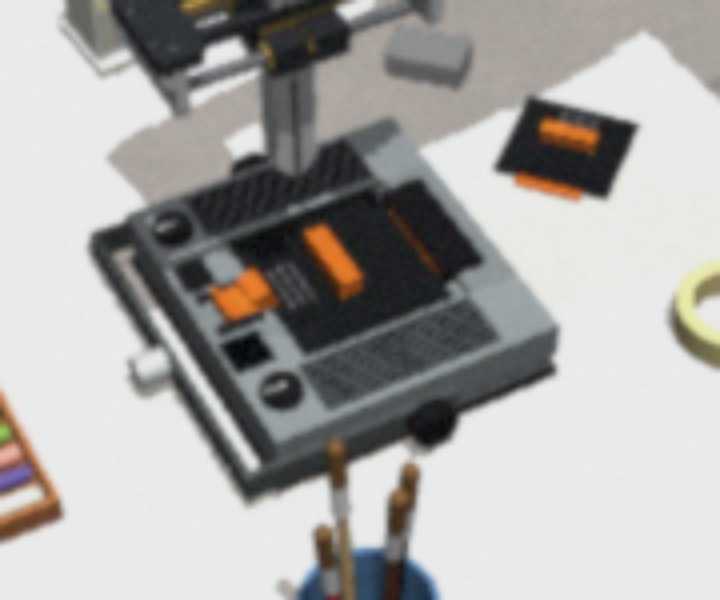

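```bash
python3 -m jog '[[0,0,-3,0,0,0,20],[0,0,-3,0,0,0,20],[0,0,0,0,0,0,20],[0,0,0,0,0,0,20],[0,0,0,0,0,0,20]]'; python3 - <<'E'
from h import *
c=vision.camera("top"); cv2.imwrite("pics/t23.png",c["color"])
c=vision.camera("scene"); cv2.imwrite("pics/s23.png",cv2.resize(c["color"][150:350,200:400],None,fx=3,fy=3,interpolation=cv2.INTER_CUBIC))
E
```

```text
clock: 27.35
eef_pos: [600.7, 4.9, 206.2]
eef_rot: [-3.137, 0.0, 1.476]
wrist_force: [-0.4, 0.0, 1.0]
finger_gap: 18.7
```

View pics/t23.png

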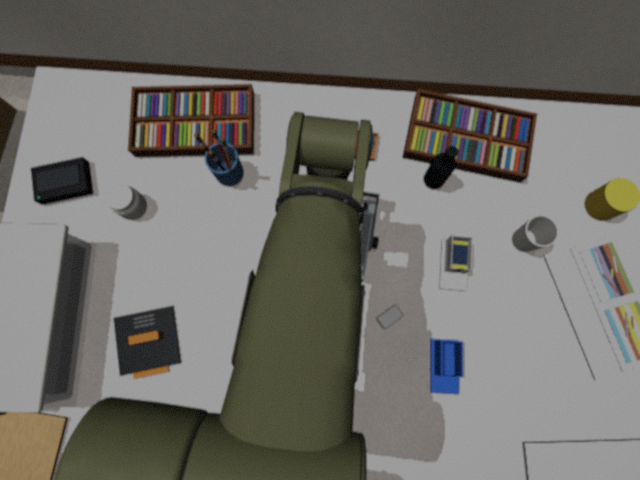

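View pics/s23.png

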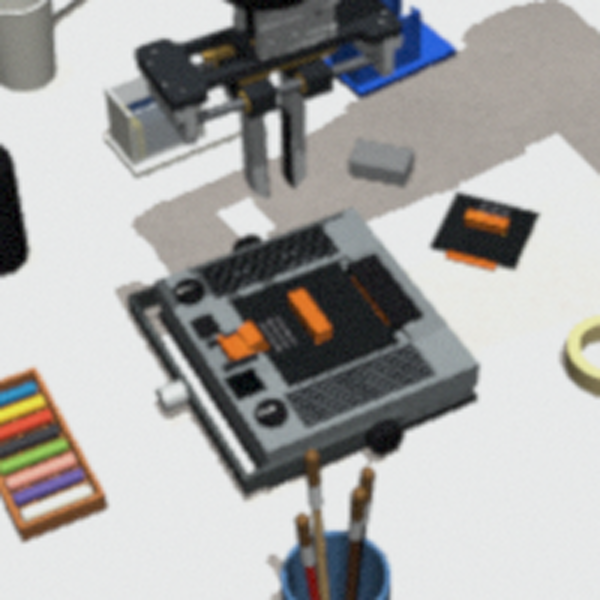

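Everything in view is where it was: the cover is flush under the catch, the packs are in the dispenser and the bystanders have not moved.

```bash
python3 -c "
from cell import order; print(order.sign_off())"
```

```text
the job is handed in; nothing more can be done
None
```

I drew the bottom pack out of the dispenser and laid it in the bay. I then hooked the cover's lip under the ledge with the top edge raised, and pressed the cover down until it went under the catch. I handed the job in at about 27.5 s; the hand-in gives no verdict.

**Last checks:**
- **Pack:** before covering, the pack lay flat between the ribs, within about 1 mm of the bay centre.
- **Lip:** when hooked at 0.26 rad tilt, the lip was about 7.5 mm under the ledge by the arm's pose, and almost no force showed.
- **Pressing:** pressing met about 4 N on the catch, then stopped firmly at 46.2 mm (12 N), the flush height. No snap showed as a distinct jump in force.
- **Cover:** the pictures show the catch tip over the cover's top edge and the cover flat. It sits about 1–2 mm nearer the ledge than the seat centre, which is within limits.
- **The rest:** the two other packs are in the dispenser and the bystanders I could see had not moved. In the last top view the arm hid the tape roll, but the scene camera showed it in place. The gripper is open and clear of everything.

The top and wrist cameras disagreed by about 2 mm on positions. I used the wrist camera throughout.

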